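Clear the stirrer, seat the mixing cup, sort the samples

TASK

Get the bench stirrer ready for the next batch: take the tin off the white riser block and stand it in the steel tin tray, then move the block from the stirrer on to the black rubber mat, flat and in line with it, and then seat the steel mixing cup on the stirrer, its foot flat on the top with both pins through its holes. Also, whenever it suits, stand every other tin in the tin tray and every bottle in the divided rack, one to a cell, all upright. Leave the other things on the bench where they are; if something is knocked out of place, put it right.

Things in the scene. Friction and masses are not known exactly. Their poses are not given: they have to be found in the camera images.
- stirrer: bench stirrer, fixed: blue unit 150 mm (x) x 140 mm (y) x 50 mm high with a small black knob on its -x face; two steel locating pins on top, 12 mm diameter and 16 mm high, at x = -50 and +50 mm, y = 0. Origin at the centre of its underside.
- stirrer_top (a point): centre of the stirrer's flat top, midway between the two pins, 50 mm above the bench; axes as the stirrer's.
- cup: steel mixing cup, loose: open cylinder 64 mm outside diameter (wall 4 mm), rim 110 mm above its underside, on an oblong foot plate 130 mm (x) x 72 mm (y) x 8 mm thick. The foot has two through holes, 18 mm diameter, at x = -50 and +50 mm, y = 0, which go over the stirrer's pins; either way round fits. Mass about 0.4 kg. Origin at the centre of its underside, z up.
- riser: white hard-foam riser block 120 mm (x) x 60 mm (y) x 55 mm high, mass about 0.12 kg, at the start lying between the stirrer's pins, with its length across the line of the pins. Origin at the centre of its underside, z up.
- mat: black rubber mat, flat on the bench, fixed: 160 mm (x) x 90 mm (y) x 3 mm thick. Origin at the centre of its underside.
- tin0: sample tin: plain metal cylinder, 64 mm diameter, 85 mm high, mass about 0.25 kg, standing upright; origin at the centre of its underside, z up. This one stands on the riser block at the start.
- tin1: sample tin: plain metal cylinder, 64 mm diameter, 85 mm high, mass about 0.25 kg, standing upright; origin at the centre of its underside, z up. May be absent at a start.
- tin2: sample tin: plain metal cylinder, 64 mm diameter, 85 mm high, mass about 0.25 kg, standing upright; origin at the centre of its underside, z up. May be absent at a start.
- bottle0: sample bottle: slimmer white plastic cylinder, 50 mm diameter up to 85 mm high, then a 32 mm diameter cap from 95 to 112 mm, mass about 0.12 kg, standing upright; origin at the centre of its underside, z up. May be absent at a start.
- bottle1: sample bottle: slimmer white plastic cylinder, 50 mm diameter up to 85 mm high, then a 32 mm diameter cap from 95 to 112 mm, mass about 0.12 kg, standing upright; origin at the centre of its underside, z up. May be absent at a start.
- bottle2: sample bottle: slimmer white plastic cylinder, 50 mm diameter up to 85 mm high, then a 32 mm diameter cap from 95 to 112 mm, mass about 0.12 kg, standing upright; origin at the centre of its underside, z up. May be absent at a start.
- tin_tray_in (a point): centre of the inner floor (5 mm above the bench) of the tin tray: fixed steel tray, undivided, 250 mm (x) x 110 mm (y) outside, 5 mm walls, 32 mm high; takes three tins in a row along x. Axes along the tray's sides.
- bottle_rack_in (a point): centre of the inner floor (5 mm above the bench) of the bottle rack: fixed plywood rack 250 mm (x) x 90 mm (y) outside, 5 mm walls, 32 mm high, divided by two walls across it into three equal cells 77 x 80 mm, with centres at x = -82, 0 and +82 mm; one bottle to a cell.
- tape_roll: bystander: roll of green tape, 72 mm diameter, 22 mm high, near the robot
- spatula: bystander: spatula lying near the robot
- jar_a: bystander: closed white jar, 80 mm diameter, 90 mm high, at the far side
- jar_b: bystander: closed white jar, 80 mm diameter, 90 mm high, at the far side
- beaker: bystander: clear beaker, 72 mm diameter, 90 mm high, at the far side
- brush: bystander: brush lying at the far side
There are look-alikes about, which are no part of the job. What is shaped like the bottle0 but orange or purple is not meant. Leave any yellow look-alike of the tin0 alone.

How it is judged (in metres and radians):
On the way, in this order (a step that is already met when the one before it is completed fails the run):
1. the tin from the riser block stands in the tin tray (x of tin0 in the frame of tin_tray_in between -0.1 and 0.1 m and y of tin0 in the frame of tin_tray_in between -0.03 and 0.03 m and z of tin0 in the frame of tin_tray_in between -0.004 and 0.008 m and angle between tin0's own z axis and vertical below 0.15 rad and linear speed of tin0 below 0.03 m/s), for 0.2 s.
2. the riser block lies on the mat (x of riser in the frame of mat between -0.025 and 0.025 m and y of riser in the frame of mat between -0.025 and 0.025 m and z of riser in the frame of mat between -0.004 and 0.009 m and angle between riser's own z axis and vertical below 0.1 rad and angle between the x axis of riser and the x axis of mat, either way round below 0.3 rad and linear speed of riser below 0.03 m/s), for 0.2 s.
3. the mixing cup is seated on the stirrer's pins (horizontal distance between cup and stirrer_top below 0.006 m and z of cup in the frame of stirrer_top between -0.004 and 0.004 m and angle between cup's own z axis and vertical below 0.05 rad and angle between the x axis of cup and the x axis of stirrer, either way round below 0.12 rad and linear speed of cup below 0.03 m/s), for 0.2 s.
At the end, for the whole second after the job is handed in: Tins upright in the tin tray, bottles upright in the rack (0.15 rad); riser flat on the mat, centre within 25 mm along each side, length within 0.3 rad; cup foot on the stirrer top (4 mm in height, 6 mm sideways, 0.12 rad), pins in its holes; all at rest (all of step 1 and all of step 2 and all of step 3 and x of tin1 in the frame of tin_tray_in between -0.1 and 0.1 m and y of tin1 in the frame of tin_tray_in between -0.03 and 0.03 m and z of tin1 in the frame of tin_tray_in between -0.004 and 0.008 m and angle between each of tin1, tin2, bottle0, bottle1, bottle2's own z axis and vertical below 0.15 rad and linear speed of each of tin1, tin2, bottle0, bottle1, bottle2 below 0.03 m/s and x of tin2 in the frame of tin_tray_in between -0.1 and 0.1 m and y of tin2 in the frame of tin_tray_in between -0.03 and 0.03 m and z of tin2 in the frame of tin_tray_in between -0.004 and 0.008 m and x of bottle0 in the frame of bottle_rack_in between -0.1 and 0.1 m and y of bottle0 in the frame of bottle_rack_in between -0.025 and 0.025 m and z of bottle0 in the frame of bottle_rack_in between -0.004 and 0.008 m and x of bottle1 in the frame of bottle_rack_in between -0.1 and 0.1 m and y of bottle1 in the frame of bottle_rack_in between -0.025 and 0.025 m and z of bottle1 in the frame of bottle_rack_in between -0.004 and 0.008 m and x of bottle2 in the frame of bottle_rack_in between -0.1 and 0.1 m and y of bottle2 in the frame of bottle_rack_in between -0.025 and 0.025 m and z of bottle2 in the frame of bottle_rack_in between -0.004 and 0.008 m); the robot touches nothing.
It fails at once if a bystander (tape roll, spatula, jar, beaker, brush) is moved more than 30 mm (distance of any of tape_roll, spatula, jar_a, jar_b, beaker, brush from where it was at the start of the episode above 0.03 m).
Of tin1, tin2, bottle0, bottle1, bottle2 only 3 to 5 are there at a start; the rules pass over those that are not, and their reading is None.
At some moment in a run one of tin1, tin2, cup may be knocked a few centimetres aside while the robot is not near it.
It also fails if it takes over 210 s, if anything falls off the work surface, if the arm or the gripper's body presses on something with over 40 N, if the wrist force passes 120 N, or if a joint passes its speed limit or range.

ROBOT

A 6-joint arm with a two-finger parallel gripper is mounted at the origin on the work surface. World frame = base frame: x ahead of the robot, y to its left, z up, the work surface at z = 0. Lengths are in m, angles in degrees, forces in N, time in s.
With the tool pointing down it reaches from about 0.25 to 0.8 m from the base axis. Payload 3.9 kg.
Tool frame: the origin (TCP) lies midway between the tips of the shut fingers; the grasp point (between the pads) lies robot.hold_point_z behind it (robot.hold_point_z is the distance from the TCP to the grasp point, in m); z points along the fingers, y is the direction in which the jaws open and shut (so a half turn about z gives the same grasp; the last joint's range is limited). The gripper opens to 85 mm and grips with 20 to 120 N. Pads are 22 mm wide; open, the fingers measure 114 mm over their backs; the gripper's body (76 mm by 85 mm) begins 54 mm behind the grasp point. The pads swing forward as they close: fully open they stand 13 mm farther back than shut.
Start: joints at [-64.114, 14.897, -7.913, 67.191, 0, 90], TCP at [0.229, -0.472, 0.231] pointing down, gripper open.
Joint ranges: [-159.42, 159.42], [-47.68, 98.78], [-73.54, 78.23], [-108.79, 121.32], [-90, 84.71], [-180, 180]. Speed limits (degrees/s): [147.25, 147.25, 180, 180, 180, 180].

INTERFACE

Orientations are given as [roll, pitch, yaw] about the fixed x, y, z axes, in that order (R = Rz(yaw) Ry(pitch) Rx(roll)).
In Python, from plant import robot gives the robot as it stands.
- The arm moves only by the tool apply_moves, never from a script. Its argument "deltas" is one flat list of numbers, 7 for each row, row after row: the shift along the tool's x, y, z in m, then the turn, a rotation vector about the tool's x, y, z in rad, then the finger opening in m, from 0 to 0.0854. A call has 1 to 12 rows; each row is the pose to reach, as a shift and turn from the pose measured when the call began, along the tool's axes at that moment; what a row does not reach only later rows make up. A row lasts 1/10 s, in which the tool goes at most 50 mm and 8.59 degrees, less where a joint would pass 70% of its speed; a pose out of reach is approached as far as the arm can. A call with a gripper value outside its range is refused whole. The fingers move at their own pace and stop on an object; "grip_force" is the grip in N (left out, the last holds). Time passes only in rows, so rows that repeat a pose let the fingers close. It gives the time, the measured TCP pose, the force and the opening at its end, in the units of the state.
- robot.read_state(): the state, without advancing time (a new reading comes with each control period).
- robot.camera(name): name is "side" or "top" or "wrist"; returns a dict with "color" (384x512x3 uint8, blue, green, red), "fx", "fy", "cx", "cy" (pixels), "dist" ([k1, k2, p1, p2, k3] as OpenCV has them; the pictures are not rectified), "R" (3x3) and "t" (3): a world point X has camera coordinates R X + t. Camera axes: x right, y down, z forward; pixel columns grow to the right and rows downward; lengths in m; the calibration is good to about 2 mm. A picture is of the moment at which its call begins. There is no depth.
- robot.sign_off(): hands the job in, once; it reports no verdict.
The state is a dict: "clock": time; "q": joint angles; "joint_vel": joint speeds; "joint_torque": joint torques, N m; "tool_pos": TCP position; "eef_rot": TCP orientation; "ft_force": force on the tool from outside, world axes, zero at the start; "wrist_torque": the same for the moment, N m; "finger_gap": finger opening in m.
Only numpy, scipy, OpenCV 4.12 (cv2) and the standard library are available. Lean on these libraries where they do the work, as an engineer would, in place of code of your own. Each camera call takes 0.05 s, during which the arm holds its last target.

## Working session

There is one attempt and no reset: what is moved stays moved. The work goes in short steps, Python scripts to look and compute and a tool call to move; the robot and the scene stay as the last step left them, time stands still between calls to the robot, and variables do not carry over. Pictures are saved under pics/ and viewed, and the job is handed in when it is done.

Besides the shell and the picture viewer there is one more tool, called after ">>>" as name(argument=value, ...) on one line, values as JSON. apply_moves: Moves the arm, as the interface text tells. Its arguments: {"type":"object","properties":{"deltas":{"type":"array"},"grip_force":{"type":"number"}},"required":["deltas"]}

```bash
ls; mkdir -p pics; python3 - <<'E'
from plant import robot
import cv2
print(robot.hold_point_z, robot.read_state())
for n in ("side","top","wrist"):
    c=robot.camera(n); cv2.imwrite(f"pics/a_{n}.png",c["color"])
    print(n,[c[k] for k in("fx","fy","cx","cy","dist","R","t")])
E
```

```text
pics
0.0187 {'clock': 0.0, 'q': array([-6.41121019e+01,  1.49334996e+01, -7.98971792e+00,  6.71886358e+01,
       -6.77354247e-04,  8.99998079e+01]), 'joint_vel': array([-0.09164018,  0.11012098,  0.00663119, -0.08404572,  0.03526307,
       -0.11029828]), 'joint_torque': array([-1.52338820e-03, -4.05677783e+01,  2.53922617e+01,  1.85873627e-02,
       -7.19190621e-05, -1.86368233e-06]), 'tool_pos': array([ 0.22890945, -0.47168259,  0.23045919]), 'eef_rot': array([-1.79888147e+02,  6.76977871e-04,  2.58880916e+01]), 'ft_force': array([ 0.02173764,  0.17229734, -0.55063905]), 'wrist_torque': array([-0.00085644,  0.00438462, -0.00874206]), 'finger_gap': 0.08586307090776729}
side [440.92678064143996, 440.92678064143996, 249.82494996489888, 187.97627561920683, array([0.05956567, 0.        , 0.        , 0.        , 0.        ]), array([[-0.97355106, -0.22784109, -0.01693449],
       [-0.15115882,  0.69792339, -0.70003853],
       [ 0.17131651, -0.67896346, -0.71390425]]), array([0.52118104, 0.14295914, 1.24526578])]
top [374.52851419749896, 374.52851419749896, 255.21842951033335, 193.28870099903835, array([-0.10367237,  0.        ,  0.        ,  0.        ,  0.        ]), array([[-0.00499081, -0.99960125,  0.02779261],
       [-0.99713207,  0.00287579, -0.07562647],
       [ 0.07551639, -0.02809034, -0.99674882]]), array([-0.00764929,  0.5236261 ,  1.04928189])]
wrist [273.80824715504605, 273.80824715504605, 256.4539861521163, 189.8663124384368, array([-0.04552417,  0.        ,  0.        ,  0.        ,  0.        ]), array([[ 4.35164300e-01, -9.00350818e-01, -6.61045577e-04],
       [-8.53633380e-01, -4.12817688e-01,  3.17634396e-01],
       [-2.86255279e-01, -1.37658859e-01, -9.48213032e-01]]), array([-0.52513335, -0.04015755,  0.38057578])]
```

View pics/a_top.png

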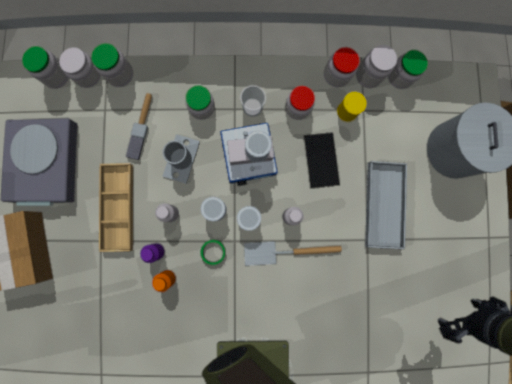

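View pics/a_side.png

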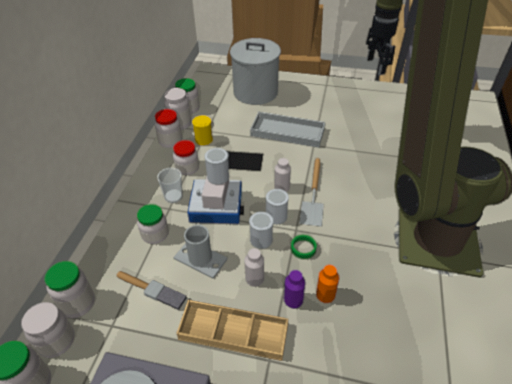

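View pics/a_wrist.png

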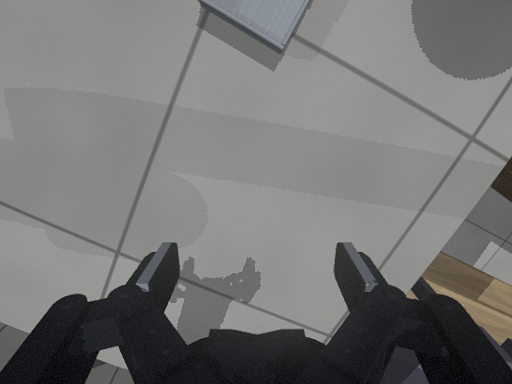

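```bash
cat > h.py <<'E'
import numpy as np, cv2
from plant import robot
from scipy.spatial.transform import Rotation as Rr
def cal(c):
    K=np.array([[c["fx"],0,c["cx"]],[0,c["fy"],c["cy"]],[0,0,1]]);return K,np.array(c["dist"])
def ray(c,px):
    K,d=cal(c); p=cv2.undistortPoints(np.array(px,float).reshape(-1,1,2),K,d).reshape(-1,2)
    v=np.c_[p,np.ones(len(p))]@c["R"]; return -c["R"].T@c["t"],v
def onz(c,px,z):
    o,v=ray(c,px); s=(z-o[2])/v[:,2]; return o+v*s[:,None]
def proj(c,X):
    K,d=cal(c); r,_=cv2.Rodrigues(c["R"]); return cv2.projectPoints(np.array(X,float).reshape(-1,1,3),r,np.array(c["t"],float),K,d)[0].reshape(-1,2)
def two(c1,p1,c2,p2):
    o1,v1=ray(c1,p1);o2,v2=ray(c2,p2);v1=v1[0]/np.linalg.norm(v1[0]);v2=v2[0]/np.linalg.norm(v2[0])
    st=np.linalg.lstsq(np.c_[v1,-v2],o2-o1,rcond=None)[0];a=o1+v1*st[0];b=o2+v2*st[1];return (a+b)/2,np.linalg.norm(a-b)
def crop(im,x0,y0,x1,y1,s,fn):
    k=cv2.resize(im[y0:y1,x0:x1],None,fx=s,fy=s,interpolation=cv2.INTER_CUBIC)
    for x in range((x0+9)//10*10,x1,10):
        cv2.line(k,(int((x-x0)*s),0),(int((x-x0)*s),6 if x%50 else 14),(255,0,255),1)
        if x%20==0: cv2.putText(k,str(x),(int((x-x0)*s)+1,22),0,.35,(255,0,255),1)
    for y in range((y0+9)//10*10,y1,10):
        cv2.line(k,(0,int((y-y0)*s)),(6,int((y-y0)*s)),(255,0,255),1)
        if y%20==0: cv2.putText(k,str(y),(8,int((y-y0)*s)+4),0,.35,(255,0,255),1)
    cv2.imwrite(fn,k)
def delta(pos,rpy=None):
    """shift in tool axes and rotvec to reach world pos / yaw"""
    s=robot.read_state();R0=Rr.from_euler('xyz',s["eef_rot"],degrees=True)
    d=R0.inv().apply(np.array(pos)-s["tool_pos"])
    rv=np.zeros(3) if rpy is None else (R0.inv()*Rr.from_euler('xyz',rpy,degrees=True)).as_rotvec()
    return np.round(d,4),np.round(rv,4)
E
python3 - <<'E'
from h import *
im=cv2.imread("pics/a_top.png")
crop(im,100,90,270,260,4,"pics/t1.png") if 0 else crop(im,90,85,250,235,4,"pics/t1.png")
crop(im,210,85,410,255,4 if 0 else 3.5,"pics/t2.png")
E
```

```text
(no output)
```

View pics/t1.png

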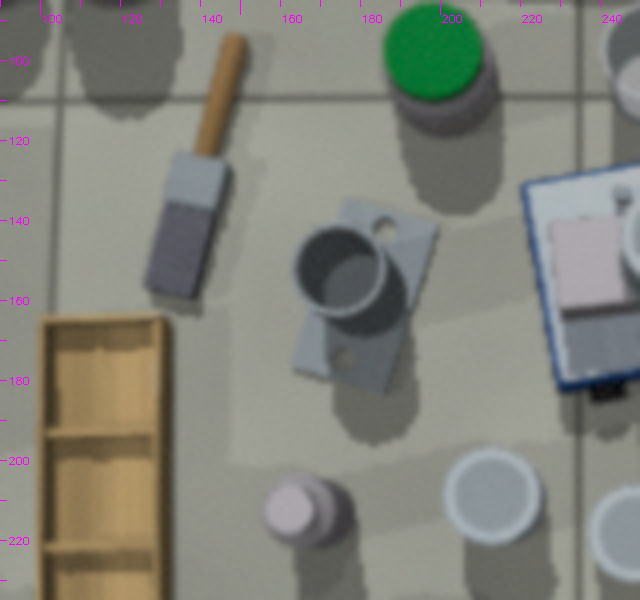

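View pics/t2.png

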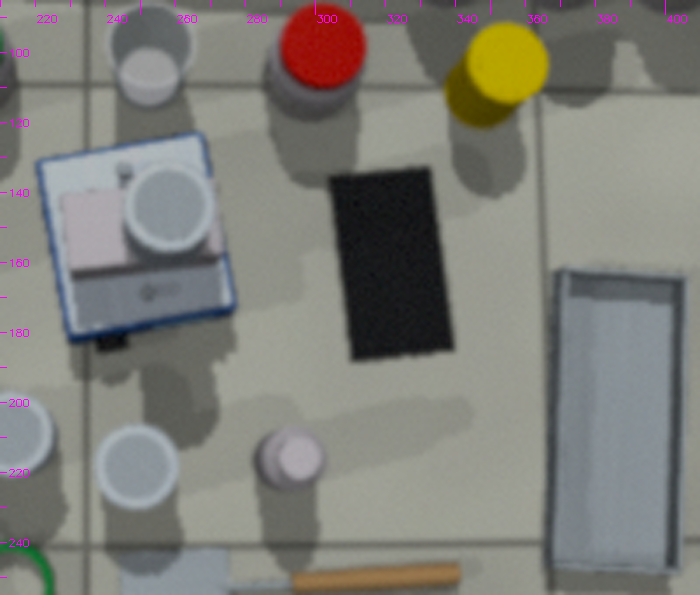

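```bash
python3 - <<'E'
from h import *
c=robot.camera("top")
def P(name,pts,s,ox,oy,z):
    px=[((x+.5)/s-.5+ox,(y+.5)/s-.5+oy) for x,y in pts]
    X=onz(c,px,z); print(name,X.round(4)[:,:2].tolist(),"mean",X.mean(0).round(4)[:2]); return X
def side(X):
    for i in range(len(X)):
        d=X[(i+1)%len(X)]-X[i]; print("   L",np.linalg.norm(d[:2]).round(4),"ang",np.degrees(np.arctan2(d[1],d[0])).round(1))
P("cuprim",[(341,269)],4,90,85,.11)
side(P("cupholes",[(385,229),(343,358)],4,90,85,.008)[:2])
side(P("cupfoot",[(345,198),(439,228),(388,392),(293,368)],4,90,85,.008))
P("botA",[(291,508)],4,90,85,.112);P("tinA",[(492,495)],4,90,85,.085)
P("tinB",[(137,466)],3.5,210,85,.085);P("tin0",[(169,207)],3.5,210,85,.19)
P("botB",[(298,457)],3.5,210,85,.112)
side(P("mat",[(330,179),(429,168),(454,349),(352,361)],3.5,210,85,.003))
side(P("stir",[(38,161),(203,133),(234,305),(69,339)],3.5,210,85,.05))
side(P("riser",[(62,194),(69,272),(222,258)],3.5,210,85,.105))
side(P("tray",[(556,269),(685,276),(678,568),(547,564)],3.5,210,85,.032))
im=c["color"]
crop(im,90,155,180,265,5,"pics/t3.png")
crop(robot.camera("side")["color"],140,130,340,360,2.6 if 0 else 2.6,"pics/s3.png")
E
```

```text
cuprim [[0.6269, 0.2042]] mean [0.6269 0.2042]
cupholes [[0.6756, 0.1917], [0.5808, 0.2209]] mean [0.6282 0.2063]
   L 0.0992 ang 162.8
   L 0.0992 ang -17.2
cupfoot [[0.6988, 0.2213], [0.6761, 0.1522], [0.556, 0.188], [0.5737, 0.2572]] mean [0.6261 0.2047]
   L 0.0728 ang -108.1
   L 0.1254 ang 163.4
   L 0.0714 ang 75.7
   L 0.1302 ang -16.0
botA [[0.4695, 0.2344]] mean [0.4695 0.2344]
tinA [[0.4786, 0.106]] mean [0.4786 0.106 ]
tinB [[0.4532, 0.0096]] mean [0.4532 0.0096]
tin0 [[0.6313, -0.0121]] mean [ 0.6313 -0.0121]
botB [[0.459, -0.1101]] mean [ 0.459  -0.1101]
mat [[0.695, -0.1552], [0.7052, -0.2403], [0.5505, -0.2578], [0.5405, -0.171]] mean [ 0.6228 -0.2061]
   L 0.0857 ang -83.2
   L 0.1557 ang -173.5
   L 0.0873 ang 96.5
   L 0.1553 ang 5.9
stir [[0.6984, 0.088], [0.7216, -0.045], [0.5814, -0.0686], [0.5544, 0.0628]] mean [0.6389 0.0093]
   L 0.135 ang -80.1
   L 0.1422 ang -170.4
   L 0.1342 ang 101.6
   L 0.1462 ang 9.9
riser [[0.6592, 0.066], [0.5993, 0.0606], [0.6099, -0.0551]] mean [0.6228 0.0238]
   L 0.0601 ang -174.8
   L 0.1163 ang -84.8
   L 0.1308 ang 67.9
tray [[0.6141, -0.338], [0.6088, -0.4492], [0.3666, -0.4351], [0.3718, -0.3241]] mean [ 0.4903 -0.3866]
   L 0.1113 ang -92.7
   L 0.2426 ang 176.7
   L 0.1112 ang 87.3
   L 0.2426 ang -3.3
```

View pics/t3.png

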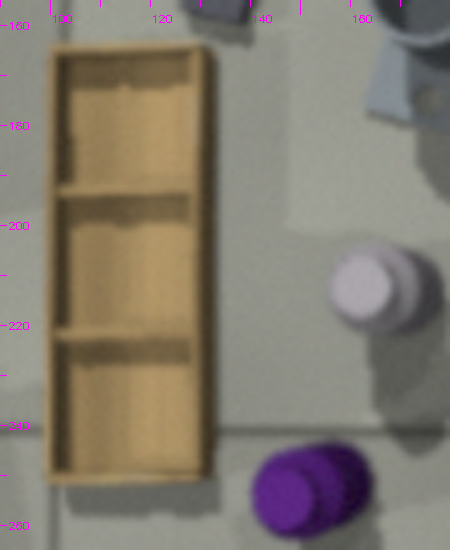

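View pics/s3.png

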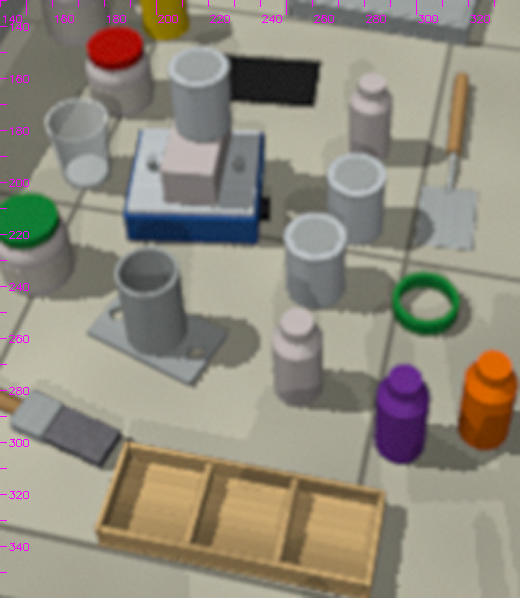

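```bash
python3 - <<'E'
from h import *
c=robot.camera("top")
px=[((x+.5)/5-.5+90,(y+.5)/5-.5+155) for x,y in [(50,47),(213,47),(210,480),(47,482)]]
X=onz(c,px,.032);print(X.round(4),X.mean(0).round(4))
w=robot.camera("wrist");s=robot.read_state();R0=Rr.from_euler('xyz',s["eef_rot"],degrees=True)
print("cam in tool",R0.inv().apply(-w["R"].T@w["t"]-s["tool_pos"]).round(4)," axes(cols x,y,z in tool)\n",(R0.inv().as_matrix()@w["R"].T).round(3))
print(delta([.52,0,.38],[180,0,0]))
E
```

```text
[[0.608  0.4357 0.032 ]
 [0.6073 0.3407 0.032 ]
 [0.3625 0.3382 0.032 ]
 [0.3609 0.4317 0.032 ]] [0.4847 0.3866 0.032 ]
cam in tool [ 0.082   0.0008 -0.1426]  axes(cols x,y,z in tool)
 [[-0.002 -0.948 -0.318]
 [ 1.    -0.002  0.   ]
 [-0.001 -0.318  0.948]]
(array([ 0.4678, -0.2979, -0.1488]), array([-4.000e-04,  1.000e-04,  4.519e-01]))
```

```bash
python3 - <<'E'
from h import *
print(delta([.54,0,.34],[180,0,0]))
E
```

```text
(array([ 0.4858, -0.2891, -0.1088]), array([-4.000e-04,  1.000e-04,  4.519e-01]))
```

>>> apply_moves(deltas=[0.486,-0.289,-0.109,0,0,0.452,0.085,0.486,-0.289,-0.109,0,0,0.452,0.085,0.486,-0.289,-0.109,0,0,0.452,0.085,0.486,-0.289,-0.109,0,0,0.452,0.085,0.486,-0.289,-0.109,0,0,0.452,0.085,0.486,-0.289,-0.109,0,0,0.452,0.085,0.486,-0.289,-0.109,0,0,0.452,0.085,0.486,-0.289,-0.109,0,0,0.452,0.085,0.486,-0.289,-0.109,0,0,0.452,0.085,0.486,-0.289,-0.109,0,0,0.452,0.085,0.486,-0.289,-0.109,0,0,0.452,0.085,0.486,-0.289,-0.109,0,0,0.452,0.085], grip_force=40)

```text
clock: 1.55
tool_pos: [0.5415, 0.0026, 0.3407]
eef_rot: [-180.0, -0.1, 0.2]
ft_force: [-0.1, -0.6, -0.4]
finger_gap: 0.0852
```

```bash
cat > snap.py <<'E'
import sys
from h import *
tag=sys.argv[1]
for n in sys.argv[2:]:
    c=robot.camera(n); np.save(f"pics/{tag}_{n}.npy",c,allow_pickle=True)
    k=cv2.resize(c["color"],None,fx=1.5,fy=1.5,interpolation=cv2.INTER_CUBIC) if n!="top" else c["color"]
    cv2.imwrite(f"pics/{tag}_{n}.png",c["color"]); cv2.imwrite(f"pics/{tag}_{n}_x.png",k)
s=robot.read_state(); print(s["clock"],s["tool_pos"].round(4),s["eef_rot"].round(2),s["ft_force"].round(1),s["finger_gap"],s["q"].round(0))
E
python3 snap.py b wrist
```

```text
1.6 [0.5449 0.0066 0.3409] [-179.72   -0.26    0.67] [4.8 2.4 1.8] 0.08502119083585302 [  1.  16.   9.  83.   0. 180.]
```

View pics/b_wrist_x.png

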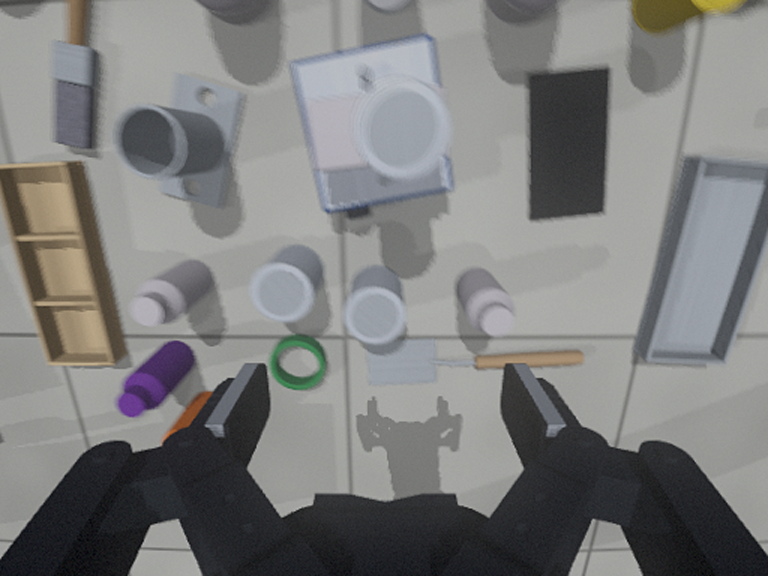

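>>> apply_moves(deltas=[0.02,0,0,0,0,-0.15,0.085,0.055,0,0,0,0,-0.3,0.085,0.055,0,0,0,0,-0.45,0.085,0.055,0,0,0,0,-0.6,0.085,0.055,0,0,0,0,-0.75,0.085,0.055,0,0,0,0,-0.9,0.085,0.055,0,0,0,0,-1.05,0.085,0.055,0,0,0,0,-1.2,0.085,0.055,0,0,0,0,-1.35,0.085,0.055,0,0,0,0,-1.5,0.085,0.055,0,0,0,0,-1.6,0.085,0.055,0,0,0,0,-1.6,0.085])

```text
clock: 2.8
tool_pos: [0.5998, 0.007, 0.3411]
eef_rot: [179.7, -0.3, 92.3]
ft_force: [0.3, 0.4, -0.4]
finger_gap: 0.0849
```

```bash
python3 - <<'E'
from h import *
print(delta([.6,0,.34],[180,0,180]),robot.read_state()["q"])
E
```

```text
(array([-0.007 , -0.    ,  0.0011]), array([ 7.1000e-03, -4.0000e-04, -1.5305e+00])) [ 0.52460041 21.62604797 18.12532986 86.25498007  0.27668857 88.21686302]
```

>>> apply_moves(deltas=[-0.007,0,0,0,0,-0.15,0.085,-0.007,0,0,0,0,-0.3,0.085,-0.007,0,0,0,0,-0.45,0.085,-0.007,0,0,0,0,-0.6,0.085,-0.007,0,0,0,0,-0.75,0.085,-0.007,0,0,0,0,-0.9,0.085,-0.007,0,0,0,0,-1.05,0.085,-0.007,0,0,0,0,-1.2,0.085,-0.007,0,0,0,0,-1.35,0.085,-0.007,0,0,0,0,-1.5,0.085,-0.007,0,0,0,0,-1.53,0.085,-0.007,0,0,0,0,-1.53,0.085])

```text
clock: 4.0
tool_pos: [0.5999, -0.0001, 0.341]
eef_rot: [179.7, 0.2, 179.8]
ft_force: [-0.8, -0.4, 0.7]
finger_gap: 0.085
```

```bash
python3 snap.py c wrist
```

```text
4.05 [ 5.999e-01 -1.000e-04  3.410e-01] [179.72   0.23 179.81] [0.8 0.4 0.4] 0.0850106371733403 [-0. 22. 18. 86.  0.  0.]
```

View pics/c_wrist_x.png

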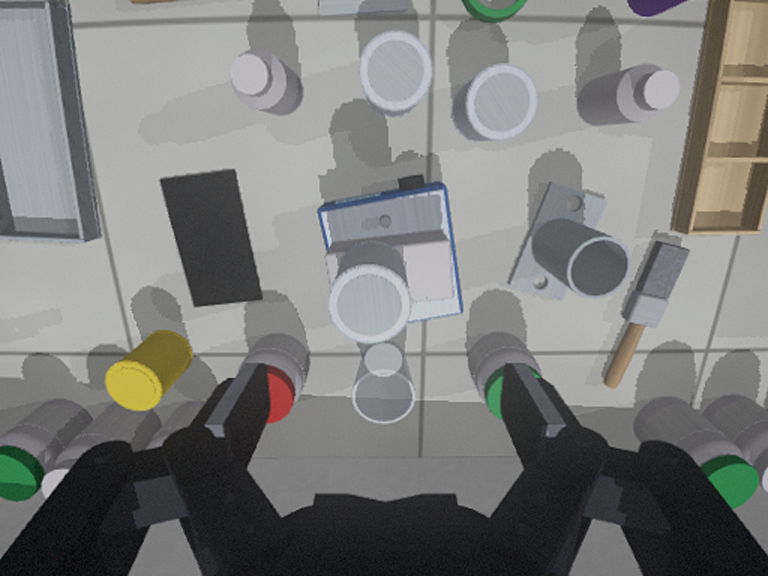

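```bash
cat > m.py <<'E'
from h import *
def load(t,n): return np.load(f"pics/{t}_{n}.npy",allow_pickle=True).item()
def P(c,name,pts,z,s=1.5,ox=0,oy=0):
    px=[((x+.5)/s-.5+ox,(y+.5)/s-.5+oy) for x,y in pts]
    X=onz(c,px,z); print(name,X.round(4)[:,:2].tolist(),"mean",X.mean(0).round(4)[:2]); return X
def side(X):
    for i in range(len(X)):
        d=X[(i+1)%len(X)]-X[i]; print("   L",np.linalg.norm(d[:2]).round(4),"ang",np.degrees(np.arctan2(d[1],d[0])).round(1))
E
python3 - <<'E'
from m import *
c=load("c","wrist")
P(c,"tin0",[(370,303)],.19)
side(P(c,"mat",[(160,180),(236,170),(262,299),(194,306)],.003))
side(P(c,"stir",[(319,211),(443,185),(462,312)],.05))
P(c,"pin",[(384,218)],.066)
side(P(c,"holes",[(574,203),(540,282)],.008)[:2])
P(c,"tins",[(396,70),(501,101)],.085); P(c,"caps",[(251,74),(658,88)],.112)
side(P(c,"tray",[(62,-2),(100,241)],.032)[:2])
E
```

```text
tin0 [[0.6325, -0.0121]] mean [ 0.6325 -0.0121]
mat [[0.5523, -0.2587], [0.5426, -0.1687], [0.6993, -0.1543], [0.7084, -0.2424]] mean [ 0.6256 -0.206 ]
   L 0.0905 ang 96.2
   L 0.1574 ang 5.3
   L 0.0885 ang -84.1
   L 0.1569 ang -174.0
stir [[0.583, -0.0692], [0.5569, 0.0603], [0.6988, 0.0877]] mean [0.6129 0.0263]
   L 0.1321 ang 101.4
   L 0.1446 ang 10.9
   L 0.195 ang -126.4
pin [[0.5882, -0.0009]] mean [ 0.5882 -0.0009]
holes [[0.5809, 0.2196], [0.6773, 0.1906]] mean [0.6291 0.2051]
   L 0.1007 ang -16.8
   L 0.1007 ang 163.2
tins [[0.4541, 0.0104], [0.4795, 0.105]] mean [0.4668 0.0577]
caps [[0.4602, -0.1099], [0.4698, 0.2317]] mean [0.465  0.0609]
tray [[0.3728, -0.3153], [0.6167, -0.3256]] mean [ 0.4948 -0.3204]
   L 0.2441 ang -2.4
   L 0.2441 ang 177.6
```

>>> apply_moves(deltas=[-0.032,-0.012,0.04,0,0,0,0.085,-0.032,-0.012,0.08,0,0,0,0.085,-0.032,-0.012,0.12,0,0,0,0.085,-0.032,-0.012,0.16,0,0,0,0.085,-0.032,-0.012,0.193,0,0,0,0.085,-0.032,-0.012,0.193,0,0,0,0.085,-0.032,-0.012,0.193,0,0,0,0.085,-0.032,-0.012,0.193,0,0,0,0.05,-0.032,-0.012,0.193,0,0,0,0.05,-0.032,-0.012,0.193,0,0,0,0.05,-0.032,-0.012,0.193,0,0,0,0.05,-0.032,-0.012,0.193,0,0,0,0.05], grip_force=40)

```text
clock: 5.25
tool_pos: [0.6348, -0.0115, 0.151]
eef_rot: [179.8, 0.6, 179.8]
ft_force: [0.2, 0.1, 6.9]
finger_gap: 0.0631
```

>>> apply_moves(deltas=[0,0,-0.05,0,0,0,0.05,0,0,-0.1,0,0,0,0.05,0.223,-0.371,-0.1,0,0,0,0.05,0.223,-0.371,-0.1,0,0,0,0.05,0.223,-0.371,-0.1,0,0,0,0.05,0.223,-0.371,-0.1,0,0,0,0.05,0.223,-0.371,-0.1,0,0,0,0.05,0.223,-0.371,-0.1,0,0,0,0.05,0.223,-0.371,-0.1,0,0,0,0.05,0.223,-0.371,-0.1,0,0,0,0.05,0.223,-0.371,-0.1,0,0,0,0.05,0.223,-0.371,-0.1,0,0,0,0.05])

```text
clock: 6.45
tool_pos: [0.4073, -0.3857, 0.2477]
eef_rot: [179.9, 0.6, 179.4]
ft_force: [1.0, 0.6, -1.3]
finger_gap: 0.063
```

>>> apply_moves(deltas=[0,0,0,0,0,0,0.05,0,0,0,0,0,0,0.05])

```text
clock: 6.65
tool_pos: [0.4075, -0.3853, 0.248]
eef_rot: [179.9, 0.6, 179.5]
ft_force: [-0.3, -0.6, -2.8]
finger_gap: 0.0629
```

```bash
python3 snap.py d wrist top
```

```text
6.75 [ 0.4079 -0.3847  0.2479] [179.86   0.57 179.54] [-0.4 -0.9 -1.8] 0.0629671314234726 [-44.  18.  -1.  71.   0. -43.]
```

View pics/d_wrist_x.png

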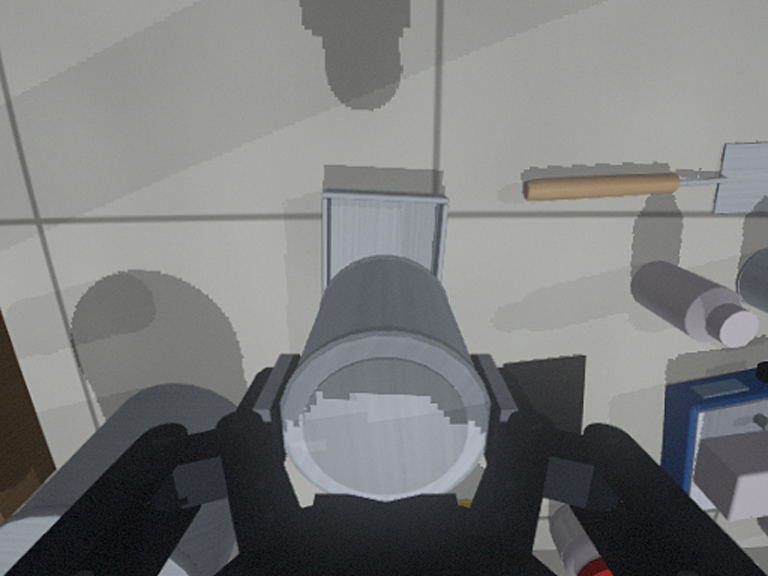

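View pics/d_top.png

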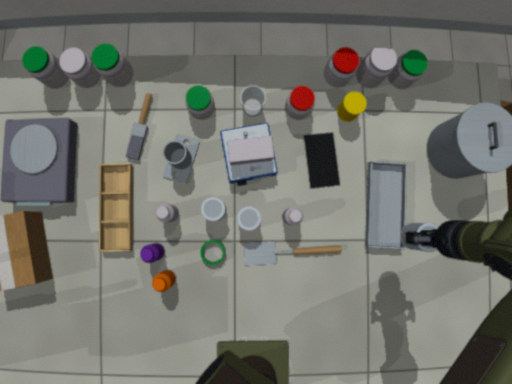

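```bash
python3 - <<'E'
from m import *
c=load("d","wrist")
side(P(c,"tray end",[(323,192),(448,196)],.032)[:2])
t=load("d","top"); crop(t["color"],210,115,350,195,5,"pics/d_c.png")
print(delta([.412,-.384,.053],[180,0,178]))
E
```

```text
tray end [[0.3641, -0.4386], [0.3686, -0.3312]] mean [ 0.3664 -0.3849]
   L 0.1074 ang 87.6
   L 0.1074 ang -92.4
(array([-0.0021,  0.0003,  0.1949]), array([0.0027, 0.01  , 0.0268]))
```

View pics/d_c.png

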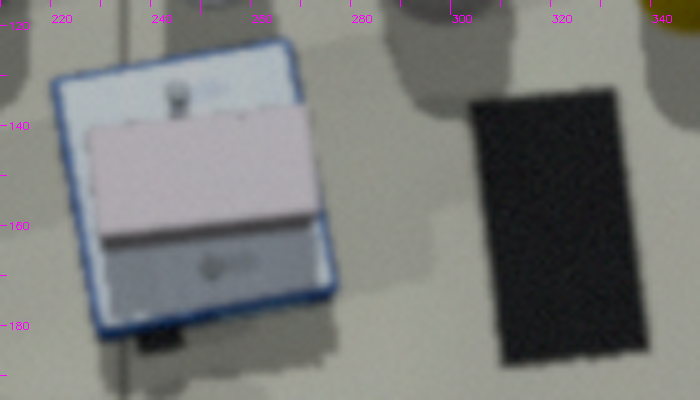

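>>> apply_moves(deltas=[-0.003,0,0.05,0,0,0,0.05,-0.003,0,0.1,0,0,0,0.05,-0.003,0,0.14,0,0,0,0.05,-0.003,0,0.17,0,0,0,0.05,-0.003,0,0.185,0,0,0,0.05,-0.003,0,0.194,0,0,0,0.05,-0.003,0,0.195,0,0,0,0.05,-0.003,0,0.195,0,0,0,0.05,-0.003,0,0.195,0,0,0,0.05])

```text
clock: 7.65
tool_pos: [0.4139, -0.3849, 0.0542]
eef_rot: [180.0, 0.7, 179.6]
ft_force: [-0.8, -0.6, -1.6]
finger_gap: 0.0628
```

>>> apply_moves(deltas=[0.002,0,0.002,0,0,0,0.05,0.002,0,0.003,0,0,0,0.05,0.002,0,0.003,0,0,0,0.085,0.002,0,0.003,0,0,0,0.085,0.002,0,0.003,0,0,0,0.085,0.002,0,0.003,0,0,0,0.085,0,0,-0.03,0,0,0,0.085,0,0,-0.08,0,0,0,0.085,0,0,-0.13,0,0,0,0.085,0,0,-0.18,0,0,0,0.085,0,0,-0.2,0,0,0,0.085])

```text
clock: 8.75
tool_pos: [0.4132, -0.3866, 0.26]
eef_rot: [-179.7, 1.0, 179.6]
ft_force: [1.1, 0.4, -0.1]
finger_gap: 0.085
```

```bash
python3 snap.py e side wrist; python3 - <<'E'
from m import *
t=load("d","top")
side(P(t,"stir",[(53,80),(287,38),(337,291),(99,338)],.05,5,210,115))
side(P(t,"riser",[(88,129),(303,104),(318,213),(102,236)],.105,5,210,115))
side(P(t,"mat",[(472,103),(614,90),(648,351),(502,365)],.003,5,210,115))
E
```

```text
8.85 [ 0.4134 -0.3868  0.2587] [-179.71    1.05  179.56] [ 1.3 -0.4  0.5] 0.0850551134068163 [-43.  18.   0.  71.   1. -43.]
stir [[0.6985, 0.0888], [0.7229, -0.0432], [0.5785, -0.07], [0.5524, 0.0627]] mean [0.6381 0.0096]
   L 0.1343 ang -79.5
   L 0.1468 ang -169.5
   L 0.1352 ang 101.1
   L 0.1484 ang 10.1
riser [[0.6583, 0.0665], [0.6719, -0.0481], [0.613, -0.0555], [0.6008, 0.0589]] mean [0.636  0.0054]
   L 0.1153 ang -83.2
   L 0.0594 ang -172.8
   L 0.1151 ang 96.1
   L 0.058 ang 7.5
mat [[0.6968, -0.1554], [0.7053, -0.2408], [0.5492, -0.2573], [0.5411, -0.1704]] mean [ 0.6231 -0.206 ]
   L 0.0858 ang -84.3
   L 0.157 ang -174.0
   L 0.0872 ang 95.3
   L 0.1564 ang 5.5
```

View pics/e_wrist_x.png

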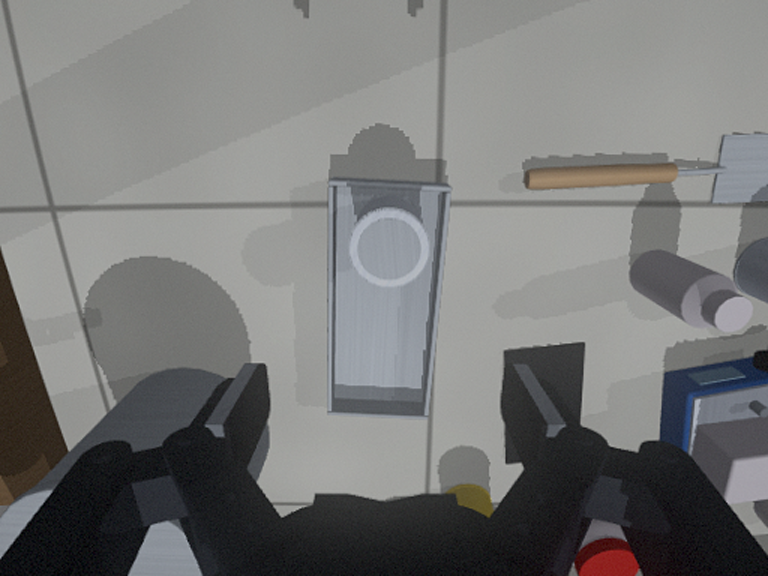

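View pics/e_side.png

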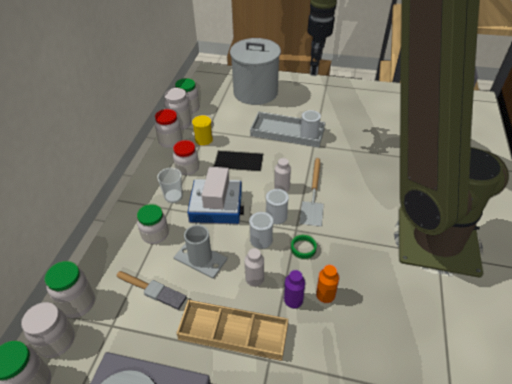

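```bash
python3 - <<'E'
from m import *
c=load("e","wrist")
side(P(c,"tray",[(329,180),(450,187),(430,416),(328,413)],.032))
P(c,"tin0",[(390,247)],.09)
print(delta([.6355,.0055,.25],[180,0,97]))
E
```

```text
tray [[0.3639, -0.4389], [0.3709, -0.332], [0.6144, -0.3428], [0.6101, -0.4537]] mean [ 0.4898 -0.3919]
   L 0.1071 ang 86.3
   L 0.2437 ang -2.5
   L 0.111 ang -92.2
   L 0.2466 ang 176.5
tin0 [[0.4103, -0.3855]] mean [ 0.4103 -0.3855]
(array([-0.2189,  0.394 ,  0.0107]), array([0.009 , 0.0187, 1.4409]))
```

>>> apply_moves(deltas=[-0.02,0.036,0.01,0.001,0.002,0.13,0.085,-0.04,0.07,0.01,0.002,0.004,0.26,0.085,-0.06,0.11,0.01,0.003,0.005,0.4,0.085,-0.08,0.145,0.01,0.004,0.007,0.53,0.085,-0.1,0.18,0.01,0.004,0.009,0.66,0.085,-0.12,0.216,0.01,0.005,0.01,0.79,0.085,-0.14,0.252,0.01,0.006,0.012,0.92,0.085,-0.16,0.288,0.01,0.007,0.014,1.05,0.085,-0.18,0.325,0.01,0.008,0.016,1.18,0.085,-0.2,0.36,0.01,0.009,0.018,1.31,0.085,-0.219,0.394,0.01,0.009,0.0187,1.441,0.085,-0.219,0.394,0.01,0.009,0.0187,1.441,0.085])

```text
clock: 10.05
tool_pos: [0.6368, 0.0098, 0.2479]
eef_rot: [-179.9, -0.1, 97.2]
ft_force: [0.0, 0.1, -0.4]
finger_gap: 0.0849
```

```bash
python3 snap.py f wrist top; python3 -c "
from h import *
print(delta([.636,.0055,.074],[180,0,96.5]))"
```

```text
10.15 [0.6349 0.0063 0.2486] [-179.8     0.     97.15] [-0.3 -0.3  0.3] 0.08505385928305763 [ 1. 26. 11. 76. -0. 83.]
(array([-0.0009,  0.0016,  0.1746]), array([-0.0035,  0.0001,  0.0114]))
```

View pics/f_wrist_x.png

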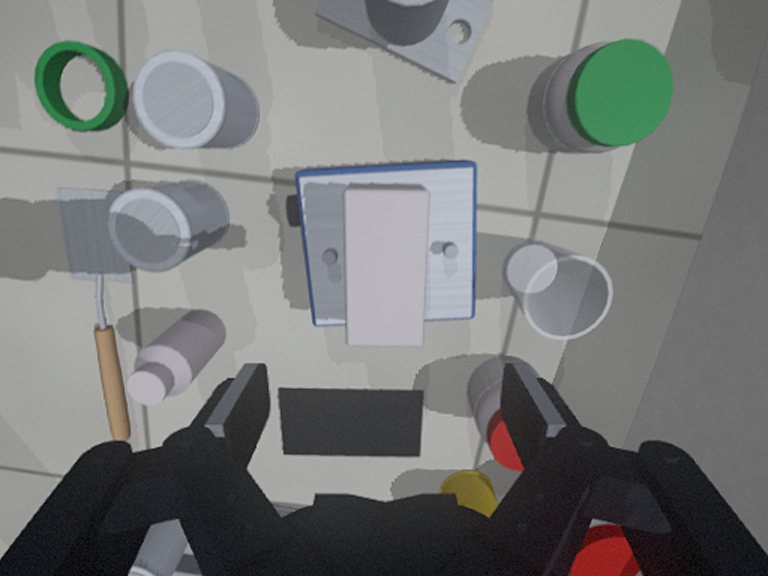

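```bash
python3 - <<'E'
from m import *
c=load("f","wrist"); crop(c["color"],185,100,325,225,5,"pics/f_c.png")
side(P(c,"riser",[(345,186),(429,186),(423,345),(346,346)],.105))
side(P(c,"stir",[(297,170),(475,162),(474,318),(315,326)],.05))
E
```

```text
riser [[0.6031, 0.0624], [0.6599, 0.0695], [0.6742, -0.0496], [0.6152, -0.0579]] mean [0.6381 0.0061]
   L 0.0572 ang 7.1
   L 0.1199 ang -83.2
   L 0.0595 ang -172.0
   L 0.1209 ang 95.7
stir [[0.5589, 0.065], [0.6998, 0.0889], [0.7247, -0.0441], [0.5831, -0.0698]] mean [0.6416 0.01  ]
   L 0.1429 ang 9.6
   L 0.1353 ang -79.4
   L 0.1439 ang -169.7
   L 0.1369 ang 100.2
```

View pics/f_c.png

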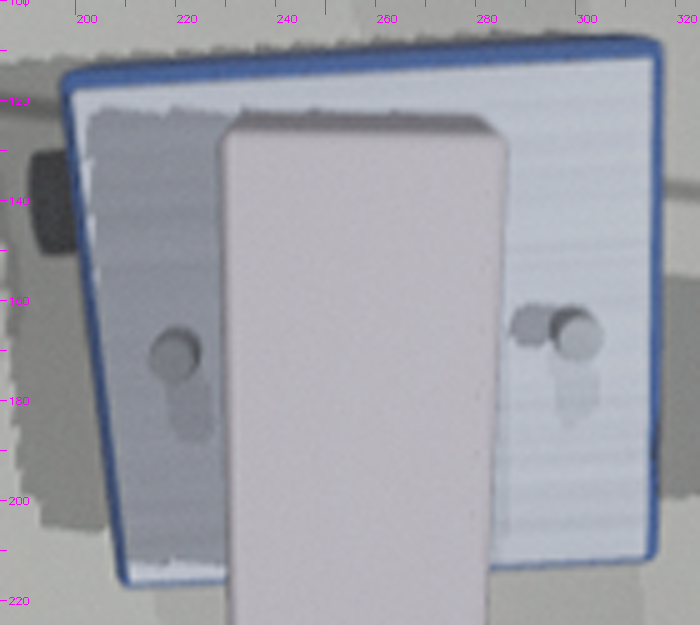

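```bash
python3 - <<'E'
from m import *
c=load("f","wrist")
side(P(c,"pins",[(172,357),(578,337)],.066,5,185,100)[:2])
print(delta([.637,.006,.074],[180,0,96.5]))
E
```

```text
pins [[0.592, 0.0007], [0.6898, 0.018]] mean [0.6409 0.0094]
   L 0.0993 ang 10.0
   L 0.0993 ang -170.0
(array([-0.0005,  0.0026,  0.1746]), array([-0.0035,  0.0001,  0.0114]))
```

>>> apply_moves(deltas=[0,0.002,0.05,-0.003,0,0.011,0.085,0,0.002,0.1,-0.003,0,0.011,0.085,0,0.002,0.14,-0.003,0,0.011,0.085,0,0.002,0.165,-0.003,0,0.011,0.085,0,0.002,0.175,-0.003,0,0.011,0.085,0,0.002,0.175,-0.003,0,0.011,0.085,0,0.002,0.175,-0.003,0,0.011,0.05,0,0.002,0.175,-0.003,0,0.011,0.05,0,0.002,0.175,-0.003,0,0.011,0.05,0,0.002,0.175,-0.003,0,0.011,0.05,0,0.002,0.175,-0.003,0,0.011,0.05,0,0.002,0.175,-0.003,0,0.011,0.05], grip_force=35)

```text
clock: 11.35
tool_pos: [0.638, 0.0063, 0.0759]
eef_rot: [179.8, 0.1, 96.5]
ft_force: [0.9, -0.5, 6.2]
finger_gap: 0.0593
```

```bash
python3 -c "
from h import *
s=robot.read_state();print(s['tool_pos'],s['eef_rot'],s['ft_force'],s['finger_gap'])
print(delta([.6245,-.206,.16],[180,0,6]))"
```

```text
[0.6380351  0.00625371 0.07591984] [1.79786120e+02 6.38106446e-02 9.65215364e+01] [ 0.89506913 -0.4746439   6.2211078 ] 0.059291038545973763
(array([-0.2094, -0.0372, -0.084 ]), array([ 0.0038, -0.0021,  1.5799]))
```

>>> apply_moves(deltas=[0,0,-0.045,0,0,0,0.05,0,0,-0.084,0,0,0,0.05,-0.02,-0.004,-0.084,0,0,-0.149,0.05,-0.045,-0.008,-0.084,0,0,-0.298,0.05,-0.07,-0.012,-0.084,0,0,-0.447,0.05,-0.09,-0.016,-0.084,0,0,-0.596,0.05,-0.115,-0.02,-0.084,0,0,-0.745,0.05,-0.14,-0.025,-0.084,0,0,-0.894,0.05,-0.165,-0.029,-0.084,0,0,-1.04,0.05,-0.19,-0.033,-0.084,0,0,-1.19,0.05,-0.209,-0.037,-0.084,0,0,-1.34,0.05,-0.209,-0.037,-0.084,0,0,-1.49,0.05])

```text
clock: 12.55
tool_pos: [0.6244, -0.2083, 0.1601]
eef_rot: [-179.9, 0.2, -177.9]
ft_force: [-0.4, 0.5, -1.5]
finger_gap: 0.0595
```

>>> apply_moves(deltas=[0,0,0,0,0,-0.07,0.05,0,0,0,0,0,-0.07,0.05,0,0,0,0,0,-0.07,0.05])

```text
clock: 12.85
tool_pos: [0.6244, -0.2081, 0.1603]
eef_rot: [-179.9, 0.2, -174.0]
ft_force: [0.4, 0.8, -0.9]
finger_gap: 0.0594
```

```bash
python3 snap.py g wrist top; python3 -c "
from h import *
print(delta([.6245,-.206,.03],[180,0,185.7]))"
```

```text
12.95 [ 0.6244 -0.2079  0.1602] [-179.87    0.22 -173.95] [-0.8  0.2 -1.9] 0.059584118897150457 [-18.  30.   5.  65.  -0. -24.]
(array([0.0002, 0.0022, 0.1302]), array([-0.0022,  0.0039,  0.0061]))
```

View pics/g_wrist_x.png

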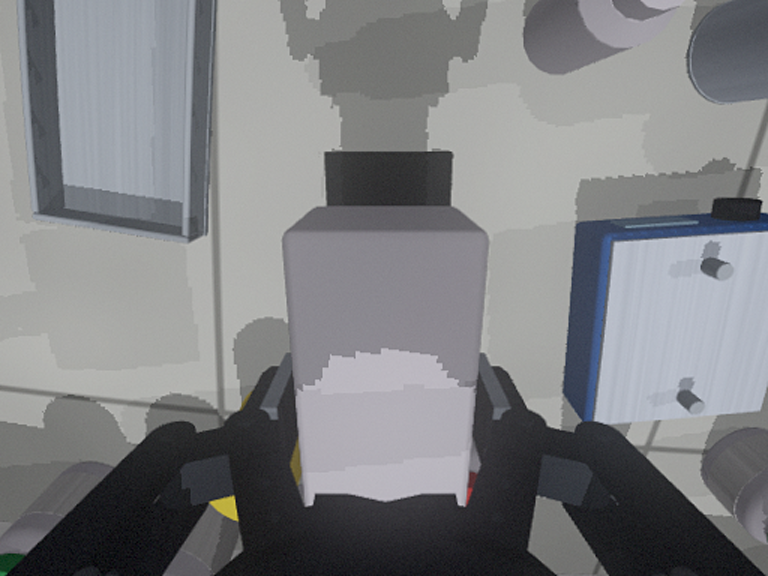

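>>> apply_moves(deltas=[0,0.002,0.05,0,0.004,0,0.05,0,0.002,0.09,0,0.004,0,0.05,0,0.002,0.115,0,0.004,0,0.05,0,0.002,0.126,0,0.004,0,0.05,0,0.002,0.131,0,0.004,0,0.05,0,0.002,0.132,0,0.004,0,0.05,0,0.002,0.132,0,0.004,0,0.05])

```text
clock: 13.65
tool_pos: [0.6262, -0.2066, 0.0298]
eef_rot: [-179.8, 0.2, -174.0]
ft_force: [0.1, 0.9, -0.6]
finger_gap: 0.0596
```

>>> apply_moves(deltas=[0.001,0,0.001,0,0,0,0.05,0.001,0,0.002,0,0,0,0.05,0.001,0,0.002,0,0,0,0.085,0.001,0,0.002,0,0,0,0.085,0.001,0,0.002,0,0,0,0.085,0.001,0,0.002,0,0,0,0.085,0,0,-0.03,0,0,0,0.085,0,0,-0.08,0,0,0,0.085,0,0,-0.13,0,0,0,0.085,0,0,-0.18,0,0,0,0.085,0,0,-0.23,0,0,0,0.085,0,0,-0.27,0,0,0,0.085])

```text
clock: 14.85
tool_pos: [0.6256, -0.2057, 0.3034]
eef_rot: [-179.7, 0.3, -174.0]
ft_force: [0.8, -0.5, 0.1]
finger_gap: 0.0848
```

```bash
python3 snap.py i wrist top side
```

```text
15.0 [ 0.6271 -0.2063  0.3038] [-179.61    0.57 -173.96] [ 0.1  0.3 -0.6] 0.0853443093189057 [-18.  28.  23.  84.  -0. -24.]
```

View pics/i_wrist_x.png

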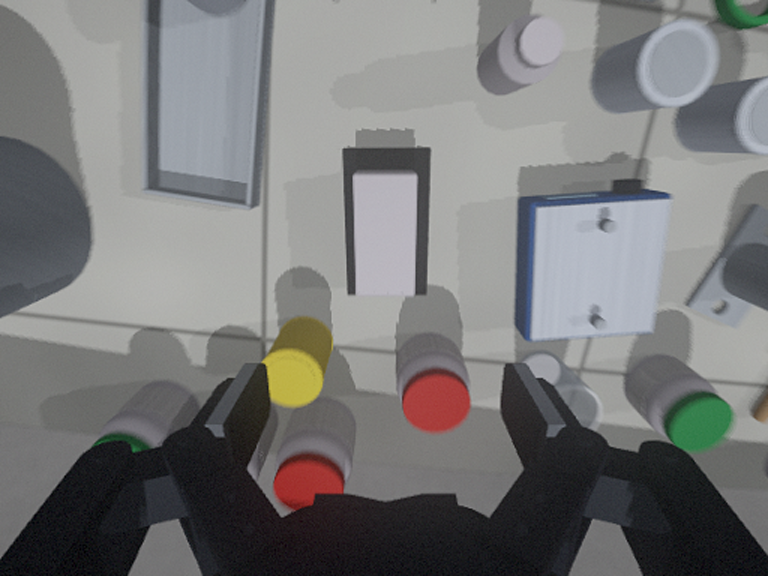

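View pics/i_top.png

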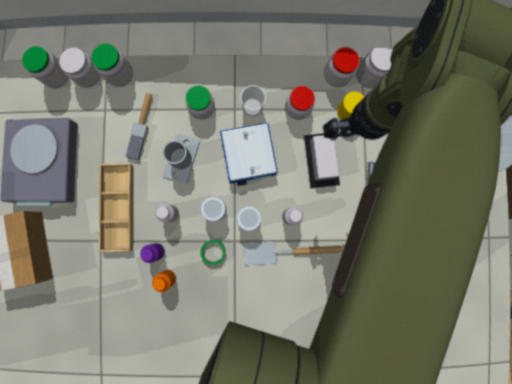

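```bash
python3 - <<'E'
from m import *
c=load("i","wrist")
side(P(c,"riser",[(353,171),(417,171),(416,295),(354,296)],.058))
side(P(c,"mat",[(343,148),(430,148)],.003))
side(P(c,"pins",[(606,226),(597,321)],.066))
print(delta([.61,.20,.30],[180,0,163]))
E
```

```text
riser [[0.5696, -0.2434], [0.5636, -0.1852], [0.6834, -0.1708], [0.6911, -0.2327]] mean [ 0.6269 -0.208 ]
   L 0.0585 ang 96.0
   L 0.1208 ang 6.9
   L 0.0624 ang -82.9
   L 0.1219 ang -175.0
mat [[0.5514, -0.2596], [0.5421, -0.1707]] mean [ 0.5468 -0.2152]
   L 0.0894 ang 96.0
   L 0.0894 ang -84.0
pins [[0.5931, -0.0024], [0.6891, 0.0154]] mean [0.6411 0.0065]
   L 0.0977 ang 10.4
   L 0.0977 ang -169.6
(array([-0.0257,  0.4058,  0.0013]), array([-0.0047,  0.0112,  0.4021]))
```

>>> apply_moves(deltas=[-0.003,0.045,0,0,0.001,0.05,0.085,-0.006,0.09,0,-0.001,0.002,0.1,0.085,-0.009,0.135,0,-0.002,0.004,0.15,0.085,-0.012,0.18,0,-0.002,0.005,0.2,0.085,-0.015,0.225,0,-0.003,0.006,0.25,0.085,-0.018,0.27,0,-0.003,0.008,0.3,0.085,-0.021,0.315,0,-0.004,0.01,0.35,0.085,-0.024,0.36,0,-0.005,0.011,0.402,0.085,-0.026,0.395,0,-0.005,0.011,0.402,0.085,-0.026,0.406,0,-0.005,0.011,0.402,0.085,-0.026,0.406,0,-0.005,0.011,0.402,0.085,-0.026,0.406,0,-0.005,0.011,0.402,0.085])

```text
clock: 16.2
tool_pos: [0.6099, 0.1991, 0.3003]
eef_rot: [-179.9, -0.1, 163.0]
ft_force: [-0.3, -1.0, -0.3]
finger_gap: 0.0849
```

```bash
python3 snap.py j wrist top; python3 - <<'E'
from m import *
c=load("j","wrist"); crop(c["color"],180,100,330,230,5,"pics/j_c.png")
E
```

```text
16.3 [0.6103 0.1985 0.301 ] [-1.7997e+02 -1.0000e-02  1.6290e+02] [-0.2 -0.1  0.7] 0.08504051096542495 [18. 26. 20. 83. -0. 35.]
```

View pics/j_wrist_x.png

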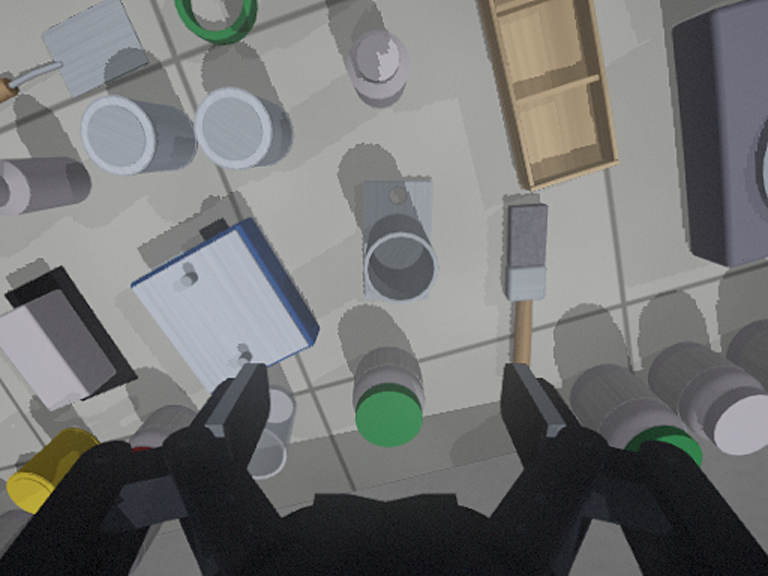

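View pics/j_c.png

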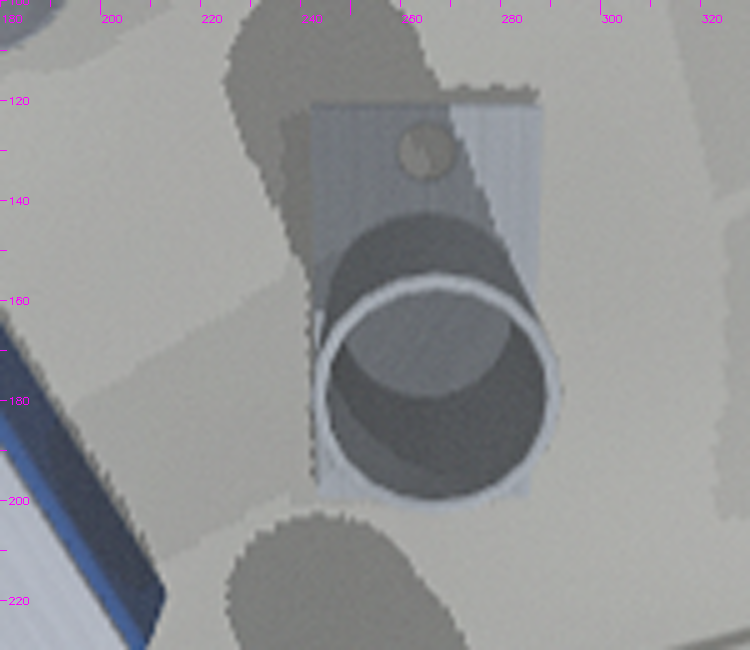

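```bash
python3 - <<'E'
from m import *
c=load("j","wrist")
P(c,"rim",[(437,390)],.11,5,180,100)
side(P(c,"foot",[(310,103),(543,103),(529,497),(316,497)],.008,5,180,100))
P(c,"hole",[(427,152)],.008,5,180,100)
E
```

```text
rim [[0.6273, 0.2066]] mean [0.6273 0.2066]
foot [[0.5561, 0.1902], [0.5773, 0.2592], [0.7017, 0.2209], [0.6805, 0.1518]] mean [0.6289 0.2055]
   L 0.0722 ang 72.9
   L 0.1301 ang -17.1
   L 0.0722 ang -107.1
   L 0.1301 ang 162.8
hole [[0.5812, 0.2206]] mean [0.5812 0.2206]
```

```bash
python3 -c "
from h import *
print(delta([.6285,.2055,.058],[180,0,162.9]))"
```

```text
(array([-0.0154,  0.0122,  0.243 ]), array([-0.0006, -0.0003, -0.    ]))
```

>>> apply_moves(deltas=[-0.0155,0.012,0.045,0,0,0,0.085,-0.0155,0.012,0.09,0,0,0,0.085,-0.0155,0.012,0.135,0,0,0,0.085,-0.0155,0.012,0.18,0,0,0,0.085,-0.0155,0.012,0.22,0,0,0,0.085,-0.0155,0.012,0.243,0,0,0,0.085,-0.0155,0.012,0.243,0,0,0,0.085,-0.0155,0.012,0.243,0,0,0,0.05,-0.0155,0.012,0.243,0,0,0,0.05,-0.0155,0.012,0.243,0,0,0,0.05,-0.0155,0.012,0.243,0,0,0,0.05,-0.0155,0.012,0.243,0,0,0,0.05], grip_force=60)

```text
clock: 17.5
tool_pos: [0.6306, 0.2056, 0.0603]
eef_rot: [179.9, 0.2, 162.9]
ft_force: [1.9, 0.3, 6.2]
finger_gap: 0.064
```

>>> apply_moves(deltas=[0,0,-0.03,0,0,0,0.05,0,0,-0.06,0,0,0,0.05,0,0,-0.09,0,0,0,0.05,0,0,-0.11,0,0,0,0.05,0,0,-0.11,0,0,0,0.05,0,0,-0.11,0,0,0,0.05])

```text
clock: 18.1
tool_pos: [0.6295, 0.2054, 0.1693]
eef_rot: [180.0, 0.2, 162.9]
ft_force: [0.2, -0.3, -4.8]
finger_gap: 0.0641
```

```bash
python3 snap.py k wrist; python3 -c "
from h import *
print(delta([.641,.009,.168],[180,0,190]))"
```

```text
18.15 [0.6288 0.2052 0.1683] [-1.7997e+02  8.0000e-02  1.6289e+02] [-0.4  0.2 -4.2] 0.06384102695589501 [18. 30.  6. 66. -0. 35.]
(array([-0.0694, -0.1839,  0.0005]), array([-0.0008,  0.0012, -0.4731]))
```

View pics/k_wrist_x.png

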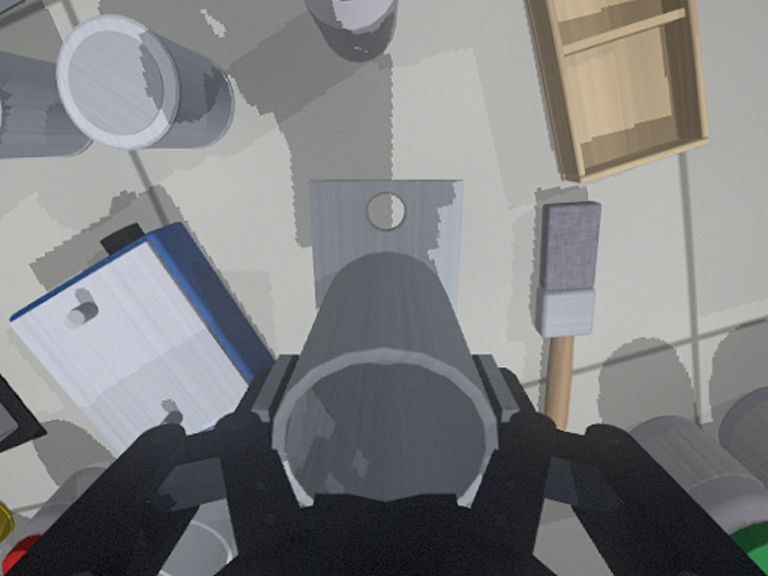

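>>> apply_moves(deltas=[-0.014,-0.037,0,0,0,-0.09,0.05,-0.028,-0.074,0,0,0,-0.18,0.05,-0.042,-0.11,0,0,0,-0.28,0.05,-0.056,-0.148,0,0,0,-0.38,0.05,-0.069,-0.184,0,0,0,-0.473,0.05,-0.0694,-0.184,0,0,0,-0.473,0.05,-0.0694,-0.184,0,0,0,-0.473,0.05,-0.0694,-0.184,0,0,0,-0.473,0.05,-0.0694,-0.184,0,0,0,-0.473,0.05])

```text
clock: 19.05
tool_pos: [0.6405, 0.0101, 0.1677]
eef_rot: [-180.0, -0.0, -169.9]
ft_force: [0.2, -0.9, -4.7]
finger_gap: 0.0635
```

```bash
python3 snap.py l wrist; python3 - <<'E'
from m import *
c=load("l","wrist"); crop(c["color"],190,90,330,210,5,"pics/l_c.png")
E
```

```text
19.1 [0.6407 0.0102 0.168 ] [-179.96   -0.   -169.92] [-0.3  1.1 -3.8] 0.06335678115919162 [ 1. 28.  3. 65. -0. -9.]
```

View pics/l_c.png

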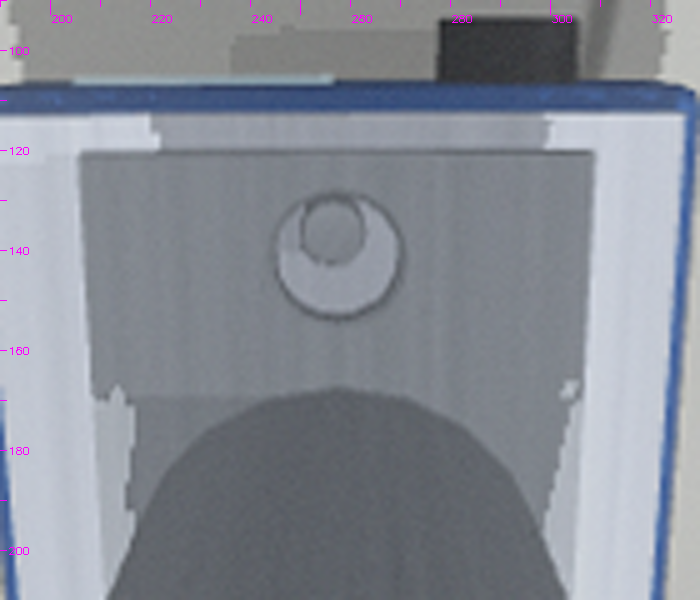

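```bash
cat > al.py <<'E'
from m import *
def al(tag,hole,pin,s,ox,oy,off=.0603):
    c=load(tag,"wrist"); st=robot.read_state(); zt=st["tool_pos"][2]-off+.008
    h=P(c,"hole",[hole],zt,s,ox,oy)[0]; p=P(c,"pin",[pin],.066,s,ox,oy)[0]
    R0=Rr.from_euler('xyz',st["eef_rot"],degrees=True)
    print("hole in tool",R0.inv().apply(h-st["tool_pos"]).round(4),"pin-hole world",(p-h)[:2].round(4),"tool",R0.inv().apply([*(p-h)[:2],0]).round(4))
E
python3 - <<'E'
from al import *
al("l",(339,256),(332,230),5,190,90)
E
```

```text
hole [[0.5887, 0.0006]] mean [0.5887 0.0006]
pin [[0.5916, -0.0001]] mean [ 5.916e-01 -1.000e-04]
hole in tool [ 0.0528 -0.0003  0.0523] pin-hole world [ 0.0029 -0.0007] tool [-0.0027 -0.0012  0.    ]
```

>>> apply_moves(deltas=[-0.0025,-0.001,0.015,0,0,0,0.05,-0.0025,-0.001,0.03,0,0,0,0.05,-0.0025,-0.001,0.034,0,0,0,0.05,-0.0025,-0.001,0.034,0,0,0,0.05,-0.0025,-0.001,0.034,0,0,0,0.05])

```text
clock: 19.6
tool_pos: [0.6436, 0.0101, 0.1346]
eef_rot: [-180.0, 0.0, -169.9]
ft_force: [0.3, 0.0, -4.0]
finger_gap: 0.0639
```

```bash
python3 snap.py n wrist side; python3 - <<'E'
from m import *
c=load("n","wrist"); crop(c["color"],190,90,330,210,5,"pics/n_c.png")
crop(load("n","side")["color"],150,120,290,240,5,"pics/n_s.png")
E
```

```text
19.7 [0.644  0.0098 0.135 ] [-1.7994e+02  1.0000e-01 -1.6990e+02] [ 0.5  0.3 -3.9] 0.06368254884256687 [ 1. 29. -0. 60. -0. -9.]
```

View pics/n_c.png

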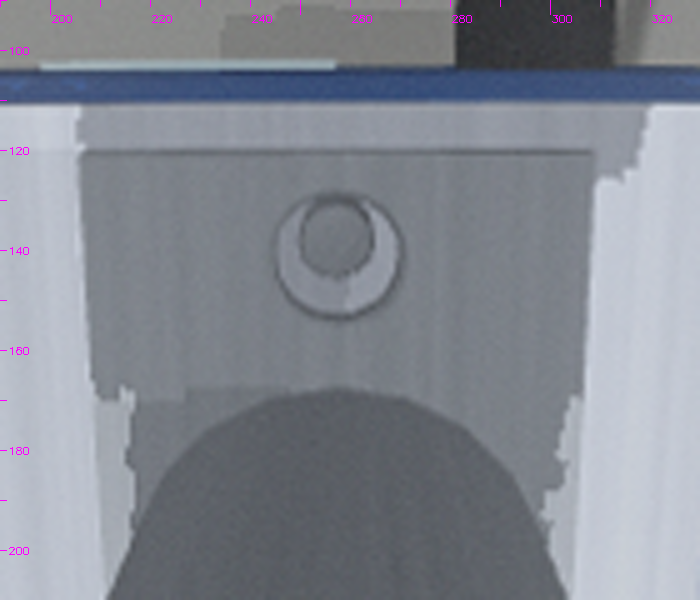

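View pics/n_s.png

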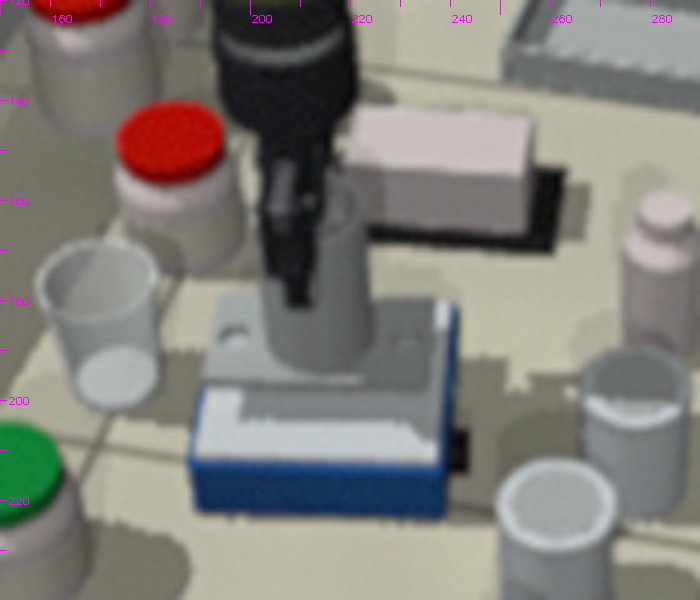

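```bash
python3 - <<'E'
from al import *
al("n",(339,256),(337,238),5,190,90)
E
```

```text
hole [[0.5919, 0.0004]] mean [5.919e-01 4.000e-04]
pin [[0.5917, 0.0001]] mean [5.917e-01 1.000e-04]
hole in tool [ 0.053  -0.0001  0.0522] pin-hole world [-0.0002 -0.0003] tool [ 0.0003 -0.0003 -0.    ]
```

>>> apply_moves(deltas=[0,0,0.006,0,0,0,0.05,0,0,0.012,0,0,0,0.05,0,0,0.017,0,0,0,0.05,0,0,0.02,0,0,0,0.05,0,0,0.02,0,0,0,0.05])

```text
clock: 20.2
tool_pos: [0.6434, 0.0098, 0.114]
eef_rot: [-180.0, 0.0, -169.9]
ft_force: [-0.1, -0.1, -4.3]
finger_gap: 0.0635
```

```bash
python3 snap.py o wrist; python3 - <<'E'
from m import *
c=load("o","wrist"); crop(c["color"],190,90,330,210,5,"pics/o_c.png")
E
```

```text
20.25 [0.6437 0.0098 0.1145] [-1.7995e+02  4.0000e-02 -1.6990e+02] [-0.3  0.  -3.8] 0.0642892350385575 [ 1. 30. -2. 58. -0. -9.]
```

View pics/o_c.png

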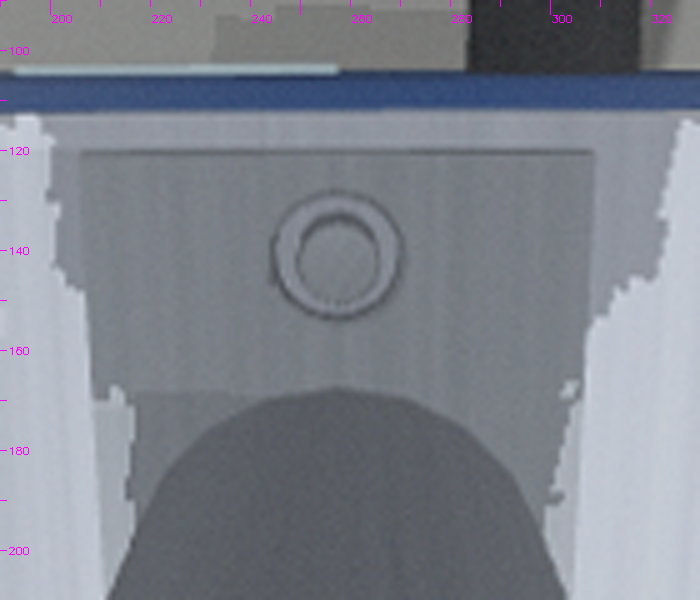

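Pin is centred in the hole (crop ~338,258). Lower the last 4 mm and release.

>>> apply_moves(deltas=[0,0,0.003,0,0,0,0.05,0,0,0.004,0,0,0,0.05,0,0,0.005,0,0,0,0.05,0,0,0.005,0,0,0,0.05])

```text
clock: 20.65
tool_pos: [0.6436, 0.0098, 0.1103]
eef_rot: [-179.9, 0.1, -169.9]
ft_force: [-3.0, 0.3, 2.6]
finger_gap: 0.0639
```

Contact made (force went from −4 to +2.6 N). Release and rise.

>>> apply_moves(deltas=[0,0,0,0,0,0,0.085,0,0,0,0,0,0,0.085,0,0,0,0,0,0,0.085,0,0,0,0,0,0,0.085,0,0,-0.03,0,0,0,0.085,0,0,-0.08,0,0,0,0.085,0,0,-0.13,0,0,0,0.085,0,0,-0.18,0,0,0,0.085,0.03,0,-0.2,0,0,0,0.085,0.07,0,-0.2,0,0,0,0.085,0.07,0,-0.2,0,0,0,0.085,0.07,0,-0.2,0,0,0,0.085])

```text
clock: 21.85
tool_pos: [0.5738, -0.0024, 0.3107]
eef_rot: [-179.9, 0.1, -169.9]
ft_force: [1.3, 0.0, 0.3]
finger_gap: 0.0848
```

```bash
python3 snap.py p wrist top side; python3 - <<'E'
from m import *
crop(load("p","side")["color"],150,120,290,240,5,"pics/p_s.png")
E
```

```text
22.0 [ 0.5756 -0.0022  0.3101] [-1.7994e+02  1.2000e-01 -1.6990e+02] [0.5 0.8 0.3] 0.08514416574035175 [ -0.  19.  10.  80.  -0. -10.]
```

View pics/p_wrist_x.png

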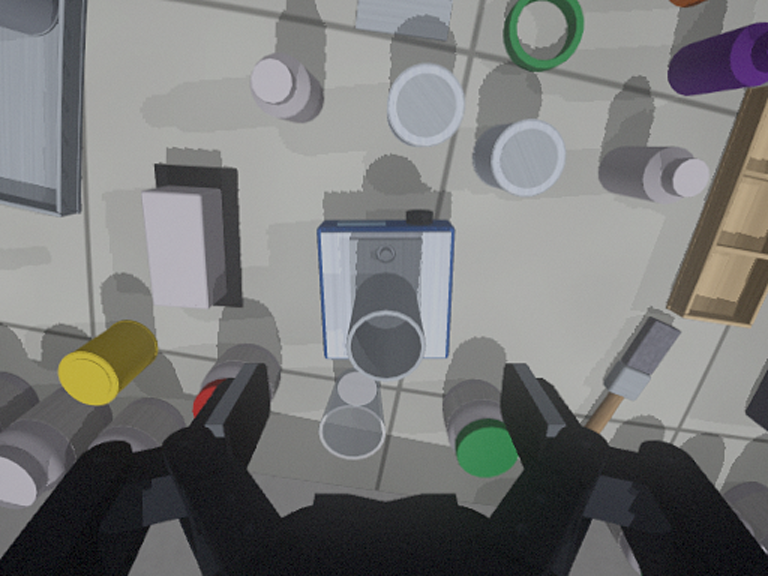

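View pics/p_s.png

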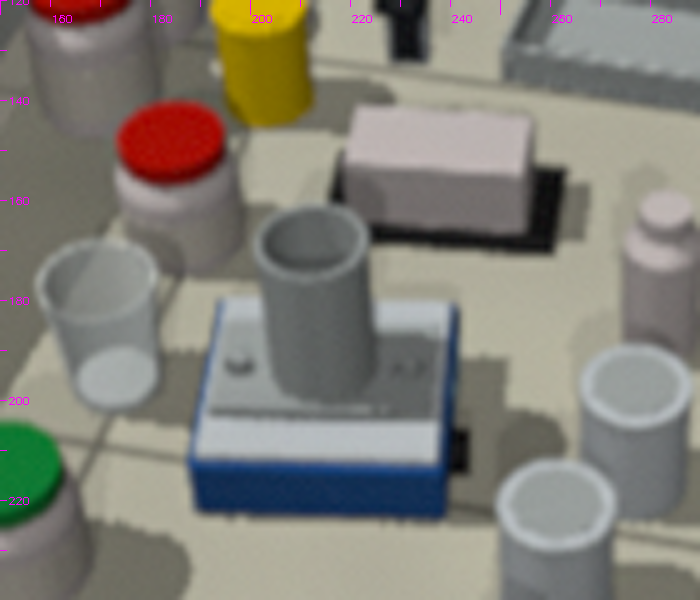

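```bash
python3 - <<'E'
from m import *
c=load("p","wrist")
P(c,"tins",[(425,104),(527,157)],.085);P(c,"caps",[(273,80),(690,177)],.112)
print(delta([.4545,.010,.15],[180,0,180]))
E
```

```text
tins [[0.4542, 0.0087], [0.4799, 0.104]] mean [0.467  0.0564]
caps [[0.4599, -0.1104], [0.4704, 0.234]] mean [0.4652 0.0618]
(array([0.1174, 0.0334, 0.1598]), array([-0.0009,  0.0021,  0.1763]))
```

>>> apply_moves(deltas=[0.04,0.011,0,0,0,-0.12,0.085,0.08,0.022,0.02,0,0,-0.24,0.085,0.116,0.033,0.06,0,0,-0.35,0.085,0.117,0.033,0.1,0,0,-0.35,0.085,0.117,0.033,0.13,0,0,-0.35,0.085,0.117,0.033,0.16,0,0,-0.35,0.085,0.117,0.033,0.16,0,0,-0.35,0.085], grip_force=40)

```text
clock: 22.7
tool_pos: [0.4524, 0.0097, 0.1462]
eef_rot: [179.9, -0.3, -149.8]
ft_force: [-0.5, -0.5, 0.3]
finger_gap: 0.0849
```

```bash
python3 snap.py q wrist; python3 -c "
from h import *
print(delta([.4545,.0095,.046],[180,0,210]))"
```

```text
22.75 [0.4541 0.0097 0.1484] [ 1.7998e+02 -1.3000e-01 -1.4983e+02] [ 0.5 -0.1  0.3] 0.08513255913426536 [  1.  11. -26.  53.  -0. -29.]
(array([-0.0005, -0.0004,  0.1024]), array([ 0.0003, -0.0023,  0.0029]))
```

View pics/q_wrist_x.png

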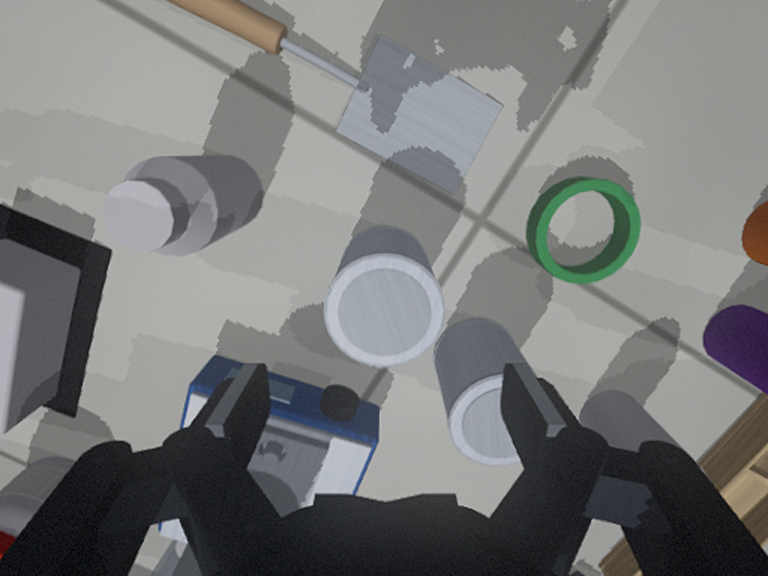

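```bash
python3 - <<'E'
from m import *
c=load("q","wrist")
P(c,"tins",[(384,310)],.085)
E
```

```text
tins [[0.4538, 0.0086]] mean [0.4538 0.0086]
```

>>> apply_moves(deltas=[0,0,0.04,0,0,0,0.085,0,0,0.07,0,0,0,0.085,0,0,0.095,0,0,0,0.085,0,0,0.102,0,0,0,0.085,0,0,0.102,0,0,0,0.085,0,0,0.102,0,0,0,0.05,0,0,0.102,0,0,0,0.05,0,0,0.102,0,0,0,0.05,0,0,0.102,0,0,0,0.05,0,0,0.102,0,0,0,0.05])

```text
clock: 23.75
tool_pos: [0.4557, 0.01, 0.0483]
eef_rot: [-180.0, 0.1, -149.8]
ft_force: [0.1, 1.2, 6.0]
finger_gap: 0.0629
```

>>> apply_moves(deltas=[0,0,-0.05,0,0,0,0.05,0,0,-0.1,0,0,0,0.05,0,0,-0.14,0,0,0,0.05,0,0,-0.17,0,0,0,0.05,0,0,-0.17,0,0,0,0.05])

```text
clock: 24.25
tool_pos: [0.4588, 0.01, 0.2236]
eef_rot: [-179.7, 0.6, -149.8]
ft_force: [0.3, 0.2, -1.9]
finger_gap: 0.0629
```

```bash
python3 -c "
from h import *
print(robot.read_state()['finger_gap'],delta([.57,-.392,.22],[180,0,177.5]))"
```

```text
0.06285236254581236 (array([ 0.1059, -0.4034,  0.0049]), array([-0.0028,  0.0123,  0.5702]))
```

```bash
python3 - <<'E'
from m import *
t=load("p","top");s=load("p","side")
print(two(t,[(493,137)],s,[(256,46)]))
print(onz(t,[(455,138),(432,160)],.17),onz(t,[(432,160)],0))
i=load("i","wrist")
for z in(0.0,.1,.18): print(onz(i,[(60.,156.)],z))
E
```

```text
(array([ 0.65459207, -0.62230438,  0.19320573]), np.float64(0.0008852212028379801))
[[ 0.65542066 -0.5277841   0.17      ]
 [ 0.59666429 -0.46017502  0.17      ]] [[ 0.62522082 -0.54938121  0.        ]]
[[ 0.67078525 -0.53948132  0.        ]]
[[ 0.64231727 -0.46654725  0.1       ]]
[[ 0.61954288 -0.4082      0.18      ]]
```

>>> apply_moves(deltas=[0.01,-0.04,0,0,0.001,0.06,0.05,0.02,-0.08,0,0,0.002,0.12,0.05,0.03,-0.12,0,0,0.004,0.18,0.05,0.042,-0.16,0,0,0.005,0.24,0.05,0.053,-0.2,0,0,0.006,0.3,0.05,0.064,-0.242,0,0,0.008,0.36,0.05,0.075,-0.284,0,0,0.01,0.42,0.05,0.086,-0.326,0,0,0.012,0.48,0.05,0.096,-0.366,0,0,0.012,0.54,0.05,0.106,-0.403,0,0,0.012,0.57,0.05,0.106,-0.403,0,0,0.012,0.57,0.05,0.106,-0.403,0,0,0.012,0.57,0.05])

```text
clock: 25.45
tool_pos: [0.5688, -0.3921, 0.2226]
eef_rot: [-180.0, -0.1, 177.4]
ft_force: [0.2, 1.0, -2.4]
finger_gap: 0.0634
```

```bash
python3 snap.py r wrist; python3 -c "
from h import *
print(robot.read_state()['finger_gap'],delta([.568,-.392,.054],[180,0,177.5]))"
```

```text
25.5 [ 0.5688 -0.3911  0.2233] [-1.7997e+02 -8.0000e-02  1.7750e+02] [-0.4  0.2 -1.4] 0.06271638789397437 [-34.  32.  18.  76.  -0. -32.]
0.06271638789397437 (array([ 0.0006, -0.0008,  0.1693]), array([-0.0006, -0.0015,  0.    ]))
```

View pics/r_wrist_x.png

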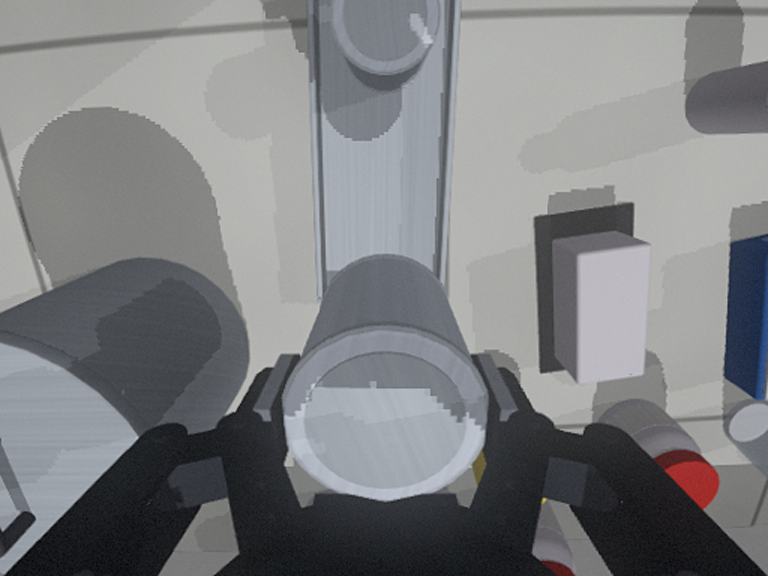

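>>> apply_moves(deltas=[0,0,0.045,0,0,0,0.05,0,0,0.09,0,0,0,0.05,0,0,0.13,0,0,0,0.05,0,0,0.155,0,0,0,0.05,0,0,0.166,0,0,0,0.05,0,0,0.169,0,0,0,0.05,0,0,0.17,0,0,0,0.05,0,0,0.17,0,0,0,0.05])

```text
clock: 26.3
tool_pos: [0.5697, -0.3915, 0.0548]
eef_rot: [-179.9, 0.1, 177.5]
ft_force: [1.3, -0.3, -2.1]
finger_gap: 0.0631
```

>>> apply_moves(deltas=[0,0,0.001,0,0,0,0.05,0,0,0.001,0,0,0,0.085,0,0,0.001,0,0,0,0.085,0,0,0.001,0,0,0,0.085,0,0,0.001,0,0,0,0.085,0,0,-0.03,0,0,0,0.085,0,0,-0.08,0,0,0,0.085,0,0,-0.13,0,0,0,0.085,0,0,-0.18,0,0,0,0.085,0,0,-0.22,0,0,0,0.085])

```text
clock: 27.3
tool_pos: [0.5698, -0.3913, 0.2786]
eef_rot: [-179.8, 0.2, 177.5]
ft_force: [0.7, -0.5, 0.0]
finger_gap: 0.0851
```

```bash
python3 snap.py s wrist side top; python3 -c "
from h import *
print(delta([.478,.10,.25],[180,0,180]))"
```

```text
27.45 [ 0.5711 -0.3923  0.2792] [-179.63    0.46  177.53] [ 0.7 -0.4  0.4] 0.0854351989656159 [-34.  32.  26.  83.  -0. -32.]
(array([0.1145, 0.488 , 0.0251]), array([-0.0067,  0.0078, -0.0432]))
```

View pics/s_wrist_x.png

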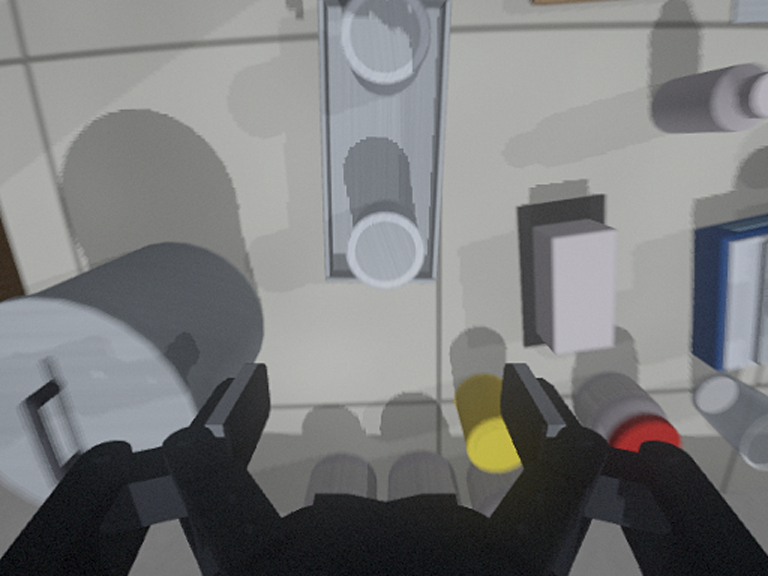

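View pics/s_side.png

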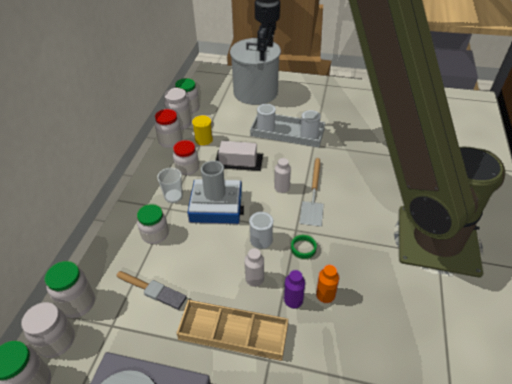

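>>> apply_moves(deltas=[0.011,0.045,0,0,0.001,-0.005,0.085,0.022,0.09,0,0,0.002,-0.01,0.085,0.033,0.135,0.005,-0.001,0.003,-0.02,0.085,0.044,0.18,0.01,-0.002,0.004,-0.03,0.085,0.055,0.225,0.015,-0.004,0.005,-0.043,0.085,0.066,0.27,0.02,-0.006,0.008,-0.043,0.085,0.077,0.315,0.025,-0.006,0.008,-0.043,0.085,0.088,0.36,0.025,-0.006,0.008,-0.043,0.085,0.099,0.405,0.025,-0.006,0.008,-0.043,0.085,0.108,0.45,0.025,-0.006,0.008,-0.043,0.085,0.1145,0.488,0.025,-0.006,0.008,-0.043,0.085,0.1145,0.488,0.025,-0.006,0.008,-0.043,0.085])

```text
clock: 28.65
tool_pos: [0.4762, 0.1037, 0.2486]
eef_rot: [180.0, -0.2, -179.7]
ft_force: [0.1, -1.2, -0.4]
finger_gap: 0.085
```

```bash
python3 snap.py u wrist
```

```text
28.7 [0.4766 0.1017 0.2487] [-1.7993e+02 -1.6000e-01 -1.7976e+02] [-0.2  0.2  0.2] 0.08487676119123747 [ 12.  11. -11.  69.  -0.  12.]
```

View pics/u_wrist_x.png

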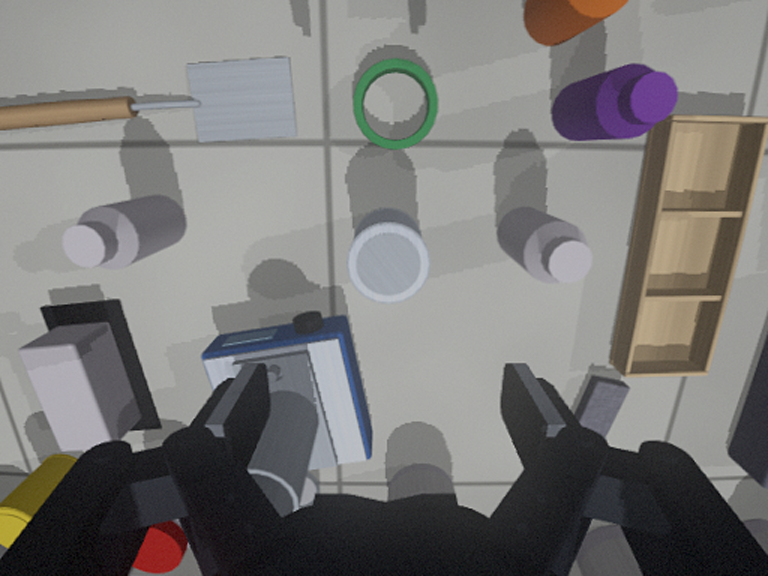

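```bash
python3 - <<'E'
from m import *
c=load("u","wrist")
t=P(c,"tin",[(388,262)],.085)[0]
side(P(c,"rack",[(671,115),(768,116),(708,374),(626,373)],.032))
P(c,"caps",[(83,243),(571,261)],.112)
print(delta([t[0],t[1],.048],[180,0,180]))
E
```

```text
tin [[0.4786, 0.1051]] mean [0.4786 0.1051]
rack [[0.3645, 0.3408], [0.362, 0.428], [0.61, 0.4359], [0.6078, 0.3475]] mean [0.4861 0.3881]
   L 0.0873 ang 91.6
   L 0.2482 ang 1.8
   L 0.0885 ang -91.4
   L 0.2434 ang -178.4
caps [[0.4578, -0.1124], [0.4698, 0.2348]] mean [0.4638 0.0612]
(array([-0.0026,  0.0036,  0.2006]), array([-0.0013, -0.0029,  0.0042]))
```

>>> apply_moves(deltas=[-0.002,0.0035,0.045,0,0,0,0.085,-0.002,0.0035,0.09,0,0,0,0.085,-0.002,0.0035,0.135,0,0,0,0.085,-0.002,0.0035,0.17,0,0,0,0.085,-0.002,0.0035,0.192,0,0,0,0.085,-0.002,0.0035,0.2,0,0,0,0.085,-0.002,0.0035,0.2,0,0,0,0.085,-0.002,0.0035,0.2,0,0,0,0.05,-0.002,0.0035,0.2,0,0,0,0.05,-0.002,0.0035,0.2,0,0,0,0.05,-0.002,0.0035,0.2,0,0,0,0.05,-0.002,0.0035,0.2,0,0,0,0.05])

```text
clock: 29.9
tool_pos: [0.4797, 0.1052, 0.0502]
eef_rot: [-180.0, 0.1, -179.8]
ft_force: [0.4, -0.8, 6.9]
finger_gap: 0.0627
```

>>> apply_moves(deltas=[0,0,-0.05,0,0,0,0.05,0,0,-0.1,0,0,0,0.05,0,0,-0.15,0,0,0,0.05,0,0,-0.19,0,0,0,0.05,0,0,-0.19,0,0,0,0.05])

```text
clock: 30.4
tool_pos: [0.4831, 0.1061, 0.2465]
eef_rot: [179.9, 0.7, -179.8]
ft_force: [1.0, 0.2, -2.5]
finger_gap: 0.0627
```

```bash
python3 -c "
from h import *
print(robot.read_state()['finger_gap'],delta([.49,-.389,.23],[180,0,177.5]))"
```

```text
0.06268631136328812 (array([-0.0045, -0.4952,  0.0159]), array([0.0018, 0.0126, 0.048 ]))
```

>>> apply_moves(deltas=[0,-0.045,0,0,0.001,0.005,0.05,0,-0.09,0,0,0.002,0.01,0.05,0,-0.135,0.005,0,0.004,0.02,0.05,0,-0.18,0.01,0,0.006,0.03,0.05,-0.002,-0.225,0.015,0.001,0.008,0.04,0.05,-0.004,-0.27,0.016,0.002,0.012,0.048,0.05,-0.0045,-0.315,0.016,0.002,0.012,0.048,0.05,-0.0045,-0.36,0.016,0.002,0.012,0.048,0.05,-0.0045,-0.405,0.016,0.002,0.012,0.048,0.05,-0.0045,-0.45,0.016,0.002,0.012,0.048,0.05,-0.0045,-0.495,0.016,0.002,0.012,0.048,0.05,-0.0045,-0.495,0.016,0.002,0.012,0.048,0.05])

```text
clock: 31.6
tool_pos: [0.4889, -0.3941, 0.2272]
eef_rot: [-179.9, -0.1, 177.2]
ft_force: [-0.7, 0.9, -2.5]
finger_gap: 0.0632
```

```bash
python3 snap.py v wrist top; python3 -c "
from h import *
print(robot.read_state()['finger_gap'],delta([.49,-.389,.056],[180,0,177.5]))"
```

```text
31.7 [ 0.4888 -0.3891  0.2276] [ 1.7987e+02 -1.3000e-01  1.7739e+02] [-0.   0.9 -1.9] 0.06306445514212611 [-39.  25.   7.  72.   0. -36.]
0.06306445514212611 (array([-0.0015, -0.0003,  0.1716]), array([ 0.0023, -0.0023, -0.0019]))
```

View pics/v_wrist_x.png

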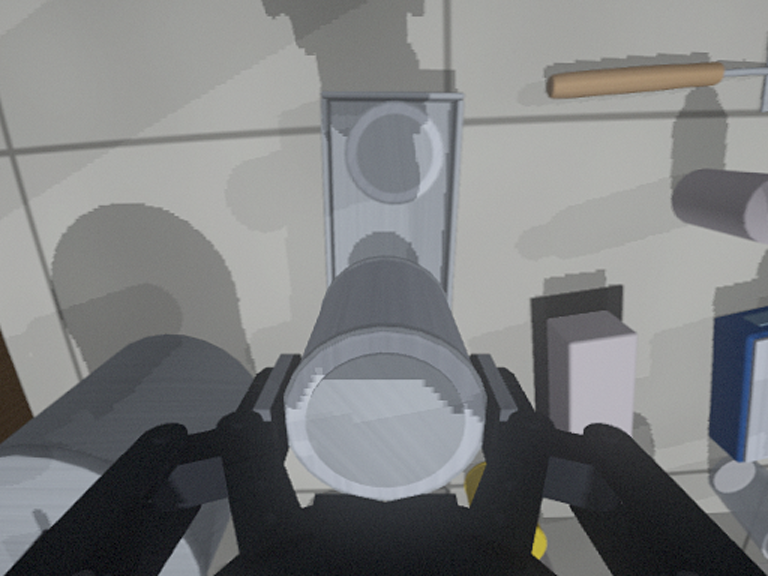

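>>> apply_moves(deltas=[0,0,0.045,0,0,0,0.05,0,0,0.09,0,0,0,0.05,0,0,0.13,0,0,0,0.05,0,0,0.158,0,0,0,0.05,0,0,0.168,0,0,0,0.05,0,0,0.172,0,0,0,0.05,0,0,0.173,0,0,0,0.05,0,0,0.173,0,0,0,0.05])

```text
clock: 32.5
tool_pos: [0.4894, -0.3884, 0.0557]
eef_rot: [179.9, -0.0, 177.5]
ft_force: [-0.1, -0.3, -2.5]
finger_gap: 0.0629
```

>>> apply_moves(deltas=[0,0,0.001,0,0,0,0.05,0,0,0.001,0,0,0,0.085,0,0,0.001,0,0,0,0.085,0,0,0.001,0,0,0,0.085,0,0,0.001,0,0,0,0.085,0,0,-0.03,0,0,0,0.085,0,0,-0.08,0,0,0,0.085,0,0,-0.13,0,0,0,0.085,0,0,-0.18,0,0,0,0.085,0,0,-0.2,0,0,0,0.085,0,0,-0.2,0,0,0,0.085])

```text
clock: 33.6
tool_pos: [0.4914, -0.3902, 0.2606]
eef_rot: [-179.8, 0.4, 177.4]
ft_force: [0.4, -1.1, 0.5]
finger_gap: 0.085
```

```bash
python3 snap.py w wrist top; python3 -c "
from h import *
print(delta([.459,-.112,.2],[180,0,180]))"
```

```text
33.7 [ 0.4895 -0.3887  0.2558] [ 1.7995e+02 -1.0000e-02  1.7745e+02] [ 0.2  0.2 -0.1] 0.0849716331811322 [-38.  25.  10.  76.   0. -36.]
(array([0.0428, 0.275 , 0.0561]), array([ 0.0009, -0.0001, -0.0446]))
```

View pics/w_wrist_x.png

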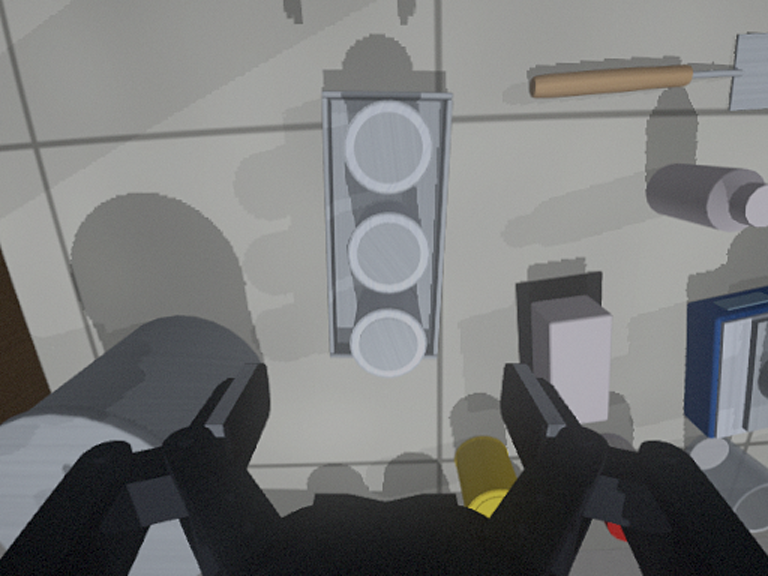

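>>> apply_moves(deltas=[0.006,0.045,0,0,0,-0.01,0.085,0.013,0.09,0.005,0,0,-0.02,0.085,0.02,0.135,0.015,0,0,-0.03,0.085,0.03,0.18,0.03,0,0,-0.045,0.085,0.037,0.225,0.045,0,0,-0.045,0.085,0.043,0.265,0.056,0,0,-0.045,0.085,0.043,0.275,0.056,0,0,-0.045,0.085,0.043,0.275,0.056,0,0,-0.045,0.085,0.043,0.275,0.056,0,0,-0.045,0.085])

```text
clock: 34.6
tool_pos: [0.4591, -0.1127, 0.1997]
eef_rot: [180.0, -0.0, -180.0]
ft_force: [-0.3, -0.8, 0.5]
finger_gap: 0.0851
```

```bash
python3 snap.py x wrist
```

```text
34.65 [ 0.4593 -0.1131  0.1999] [179.99   0.   179.97] [-0.2 -0.7 -0. ] 0.08530137702167143 [-14.  11. -18.  61.   0. -14.]
```

View pics/x_wrist_x.png

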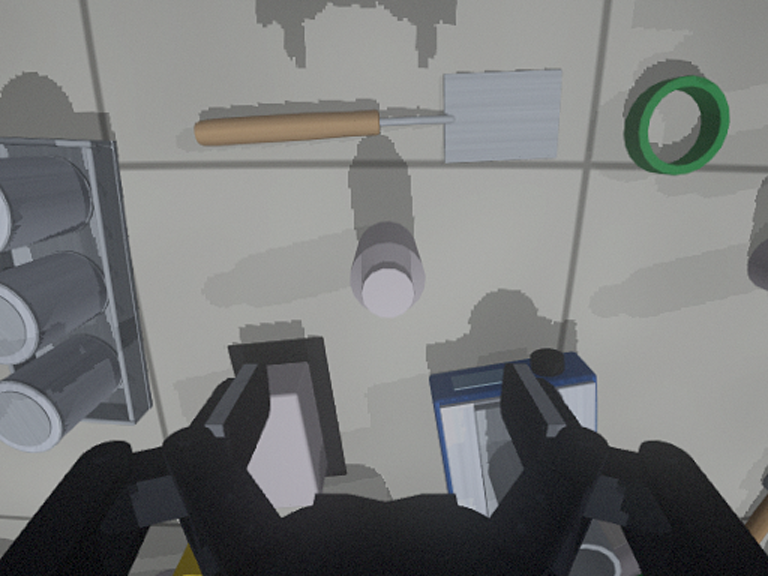

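```bash
python3 - <<'E'
from m import *
c=load("x","wrist")
t=P(c,"cap",[(388,291)],.112)[0]
print(delta([t[0],t[1],.05],[180,0,180]))
E
```

```text
cap [[0.4589, -0.1119]] mean [ 0.4589 -0.1119]
(array([0.0004, 0.0012, 0.1499]), array([ 0.0002,  0.0001, -0.0006]))
```

>>> apply_moves(deltas=[0.001,0.001,0.045,0,0,0,0.085,0.001,0.001,0.09,0,0,0,0.085,0.001,0.001,0.125,0,0,0,0.085,0.001,0.001,0.145,0,0,0,0.085,0.001,0.001,0.15,0,0,0,0.085,0.001,0.001,0.15,0,0,0,0.085,0.001,0.001,0.15,0,0,0,0.035,0.001,0.001,0.15,0,0,0,0.035,0.001,0.001,0.15,0,0,0,0.035,0.001,0.001,0.15,0,0,0,0.035,0.001,0.001,0.15,0,0,0,0.035,0.001,0.001,0.15,0,0,0,0.035], grip_force=30)

```text
clock: 35.85
tool_pos: [0.4598, -0.1124, 0.0513]
eef_rot: [-180.0, 0.2, 180.0]
ft_force: [0.0, 0.3, 6.2]
finger_gap: 0.0494
```

>>> apply_moves(deltas=[0,0,-0.05,0,0,0,0.035,0,0,-0.1,0,0,0,0.035,0,0,-0.15,0,0,0,0.035,0,0,-0.19,0,0,0,0.035,0,0,-0.19,0,0,0,0.035])

```text
clock: 36.35
tool_pos: [0.4628, -0.1131, 0.2477]
eef_rot: [-179.8, 0.9, 180.0]
ft_force: [0.7, -0.7, -1.4]
finger_gap: 0.0492
```

```bash
python3 -c "
from h import *
print(robot.read_state()['finger_gap'],delta([.568,.39,.24],[180,0,182]))"
```

```text
0.049208907803171234 (array([-0.105 ,  0.5031,  0.0074]), array([-0.004 ,  0.0151, -0.035 ]))
```

>>> apply_moves(deltas=[-0.009,0.045,0,0,0.001,-0.003,0.035,-0.018,0.09,0,0,0.003,-0.006,0.035,-0.028,0.135,0,-0.001,0.005,-0.01,0.035,-0.038,0.18,0,-0.002,0.008,-0.014,0.035,-0.047,0.225,0.003,-0.003,0.01,-0.02,0.035,-0.057,0.27,0.006,-0.004,0.013,-0.025,0.035,-0.066,0.315,0.007,-0.004,0.015,-0.03,0.035,-0.076,0.36,0.007,-0.004,0.015,-0.035,0.035,-0.085,0.405,0.007,-0.004,0.015,-0.035,0.035,-0.095,0.45,0.007,-0.004,0.015,-0.035,0.035,-0.105,0.495,0.007,-0.004,0.015,-0.035,0.035,-0.105,0.503,0.007,-0.004,0.015,-0.035,0.035])

```text
clock: 37.55
tool_pos: [0.5679, 0.3948, 0.2374]
eef_rot: [180.0, -0.1, -177.7]
ft_force: [0.1, 0.1, -1.5]
finger_gap: 0.0491
```

>>> apply_moves(deltas=[0,0,0,0,0,0,0.035])

```text
clock: 37.65
tool_pos: [0.5672, 0.396, 0.2357]
eef_rot: [-180.0, -0.2, -177.6]
ft_force: [0.2, -0.9, -0.7]
finger_gap: 0.0495
```

```bash
python3 snap.py y wrist; python3 -c "
from h import *
print(robot.read_state()['finger_gap'],delta([.5675,.3895,.057],[180,0,182]))"
```

```text
37.7 [0.5669 0.3954 0.2353] [-179.96   -0.23 -177.64] [ 0.2  0.7 -1.4] 0.049451122022214064 [35. 32. 20. 78.  0. 32.]
0.049451122022214064 (array([-0.001 , -0.0058,  0.1783]), array([-0.0008, -0.0039,  0.0063]))
```

View pics/y_wrist_x.png

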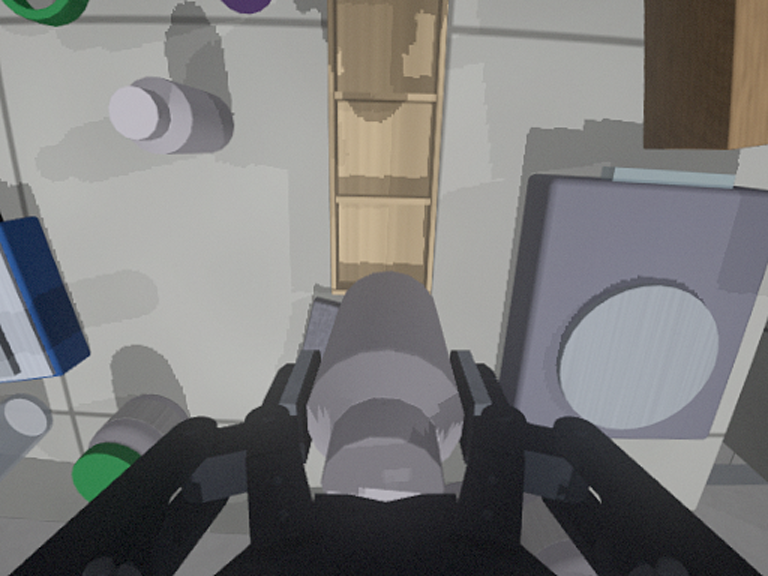

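```bash
python3 - <<'E'
from m import *
c=load("y","wrist")
side(P(c,"div1",[(332,199),(438,203)],.032)[:2])
side(P(c,"div2",[(333,96),(441,97)],.032)[:2])
P(c,"farend",[(332,291)],.032)
for z in (.05,.08): P(c,"device edge",[(522,300),(507,420)],z)
E
```

```text
div1 [[0.528, 0.3489], [0.5277, 0.4375]] mean [0.5279 0.3932]
   L 0.0886 ang 90.2
   L 0.0886 ang -89.8
div2 [[0.4484, 0.3494], [0.4457, 0.4335]] mean [0.4471 0.3915]
   L 0.0841 ang 91.8
   L 0.0841 ang -88.2
farend [[0.6093, 0.349]] mean [0.6093 0.349 ]
device edge [[0.6045, 0.5139], [0.7269, 0.5179]] mean [0.6657 0.5159]
device edge [[0.5937, 0.5027], [0.705, 0.5064]] mean [0.6493 0.5046]
```

>>> apply_moves(deltas=[-0.001,-0.004,0.04,0,0,0,0.035,-0.001,-0.004,0.085,0,0,0,0.035,-0.001,-0.004,0.125,0,0,0,0.035,-0.001,-0.004,0.155,0,0,0,0.035,-0.001,-0.004,0.172,0,0,0,0.035,-0.001,-0.004,0.178,0,0,0,0.035,-0.001,-0.004,0.178,0,0,0,0.035,-0.001,-0.004,0.178,0,0,0,0.035])

```text
clock: 38.5
tool_pos: [0.5679, 0.3904, 0.0583]
eef_rot: [-180.0, -0.2, -177.7]
ft_force: [-0.0, -0.2, -1.2]
finger_gap: 0.0492
```

```bash
python3 snap.py z wrist
```

```text
38.55 [0.5681 0.3908 0.0584] [-1.800e+02 -1.400e-01 -1.777e+02] [-0.5 -0.2 -0.9] 0.04918156120249262 [34. 37.  2. 55.  0. 32.]
```

View pics/z_wrist_x.png

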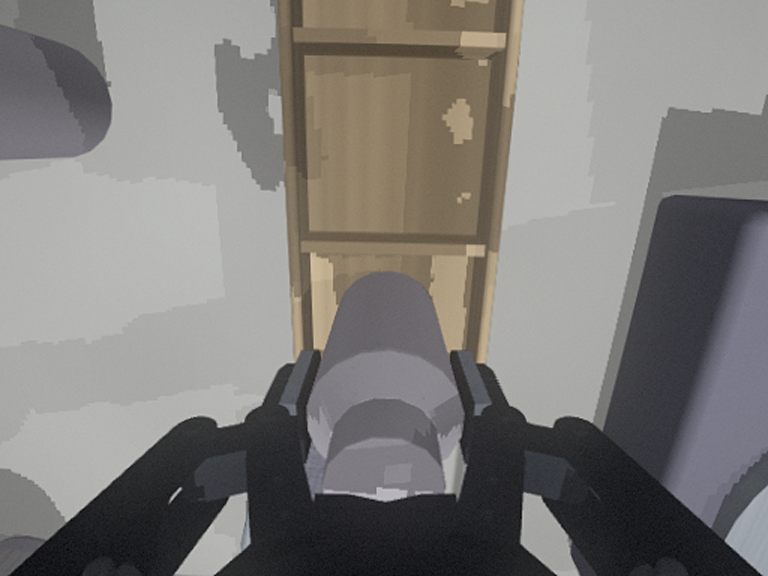

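Bottle is in the far cell, clear of the divider. Lower 2 mm, open to 70 mm, rise.

>>> apply_moves(deltas=[0,0,0.002,0,0,0,0.035,0,0,0.002,0,0,0,0.035,0,0,0.002,0,0,0,0.07,0,0,0.002,0,0,0,0.07,0,0,0.002,0,0,0,0.07,0,0,-0.03,0,0,0,0.07,0,0,-0.07,0,0,0,0.07,0,0,-0.12,0,0,0,0.07,0,0,-0.16,0,0,0,0.07,0,0,-0.16,0,0,0,0.07])

```text
clock: 39.55
tool_pos: [0.5716, 0.393, 0.2264]
eef_rot: [179.6, 0.5, -177.7]
ft_force: [-0.0, 0.1, 0.0]
finger_gap: 0.0699
```

```bash
python3 -c "
from h import *
print(delta([.469,.234,.2],[180,0,180]))"
```

```text
(array([ 0.1091, -0.1549,  0.0243]), array([0.0072, 0.0087, 0.0403]))
```

>>> apply_moves(deltas=[0.025,-0.035,0,0.002,0.002,0.01,0.085,0.05,-0.07,0.005,0.004,0.004,0.02,0.085,0.075,-0.105,0.012,0.006,0.006,0.03,0.085,0.1,-0.14,0.02,0.007,0.0087,0.04,0.085,0.109,-0.155,0.024,0.007,0.0087,0.04,0.085,0.109,-0.155,0.024,0.007,0.0087,0.04,0.085,0.109,-0.155,0.024,0.007,0.0087,0.04,0.085])

```text
clock: 40.25
tool_pos: [0.4695, 0.2342, 0.2004]
eef_rot: [179.9, 0.0, 180.0]
ft_force: [0.5, 0.4, -1.0]
finger_gap: 0.0853
```

```bash
python3 snap.py aa wrist
```

```text
40.3 [0.4701 0.2348 0.2005] [ 1.7993e+02  8.0000e-02 -1.7997e+02] [-1.1 -0.8  0.6] 0.08527668788577311 [ 27.  16. -11.  63.   0.  26.]
```

View pics/aa_wrist_x.png

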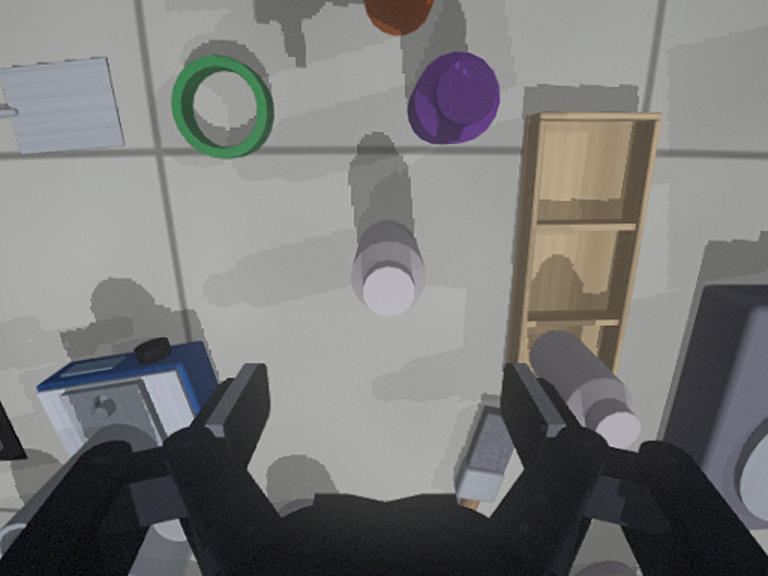

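```bash
python3 - <<'E'
from m import *
c=load("aa","wrist")
t=P(c,"cap",[(389,290)],.112)[0]
P(c,"cap2",[(612,430)],.117)
side(P(c,"rack",[(525,113),(661,116)],.032)[:2]);side(P(c,"d2",[(531,221),(640,227)],.032)[:2])
print(delta([t[0],t[1],.05],[180,0,180]))
E
```

```text
cap [[0.4692, 0.2357]] mean [0.4692 0.2357]
cap2 [[0.5679, 0.3863]] mean [0.5679 0.3863]
rack [[0.3645, 0.3327], [0.3647, 0.4325]] mean [0.3646 0.3826]
   L 0.0997 ang 89.9
   L 0.0997 ang -90.1
d2 [[0.4415, 0.345], [0.4457, 0.4315]] mean [0.4436 0.3882]
   L 0.0867 ang 87.2
   L 0.0867 ang -92.8
(array([0.0011, 0.0007, 0.1505]), array([0.0012, 0.0014, 0.0005]))
```

>>> apply_moves(deltas=[0.001,0,0.045,0,0,0,0.085,0.001,0,0.09,0,0,0,0.085,0.001,0,0.125,0,0,0,0.085,0.001,0,0.145,0,0,0,0.085,0.001,0,0.15,0,0,0,0.085,0.001,0,0.15,0,0,0,0.085,0.001,0,0.15,0,0,0,0.035,0.001,0,0.15,0,0,0,0.035,0.001,0,0.15,0,0,0,0.035,0.001,0,0.15,0,0,0,0.035,0.001,0,0.15,0,0,0,0.035,0.001,0,0.15,0,0,0,0.035])

```text
clock: 41.5
tool_pos: [0.4706, 0.2358, 0.0521]
eef_rot: [179.8, 0.3, -180.0]
ft_force: [-0.3, 1.6, 6.2]
finger_gap: 0.049
```

>>> apply_moves(deltas=[0,0,-0.05,0,0,0,0.035,0,0,-0.1,0,0,0,0.035,0,0,-0.15,0,0,0,0.035,0,0,-0.17,0,0,0,0.035,0,0,-0.17,0,0,0,0.035])

```text
clock: 42.0
tool_pos: [0.4721, 0.2363, 0.2263]
eef_rot: [179.6, 0.7, -180.0]
ft_force: [0.6, 0.4, -0.7]
finger_gap: 0.0495
```

```bash
python3 -c "
from h import *
print(robot.read_state()['finger_gap'],delta([.404,.388,.22],[180,0,182]))"
```

```text
0.049517130449738746 (array([0.0682, 0.1517, 0.0065]), array([ 0.0065,  0.0121, -0.0345]))
```

>>> apply_moves(deltas=[0.017,0.038,0,0.002,0.003,-0.01,0.035,0.034,0.076,0,0.003,0.006,-0.02,0.035,0.051,0.114,0.003,0.005,0.009,-0.03,0.035,0.068,0.151,0.006,0.0065,0.012,-0.0345,0.035,0.068,0.151,0.006,0.0065,0.012,-0.0345,0.035,0.068,0.151,0.006,0.0065,0.012,-0.0345,0.035,0.068,0.151,0.006,0.0065,0.012,-0.0345,0.035])

```text
clock: 42.7
tool_pos: [0.4038, 0.386, 0.2194]
eef_rot: [-179.9, -0.1, -178.0]
ft_force: [0.4, -0.3, -1.1]
finger_gap: 0.0494
```

```bash
python3 snap.py bb wrist; python3 -c "
from h import *
print(robot.read_state()['finger_gap'],delta([.404,.388,.0575],[180,0,182]))"
```

```text
42.75 [0.4042 0.3859 0.2198] [-1.7992e+02 -6.0000e-02 -1.7808e+02] [ 0.3 -0.4 -1.2] 0.04935210490610293 [44. 19. -4. 67. -0. 42.]
0.04935210490610293 (array([-0.    ,  0.0023,  0.1623]), array([-0.0014, -0.001 , -0.0014]))
```

View pics/bb_wrist_x.png

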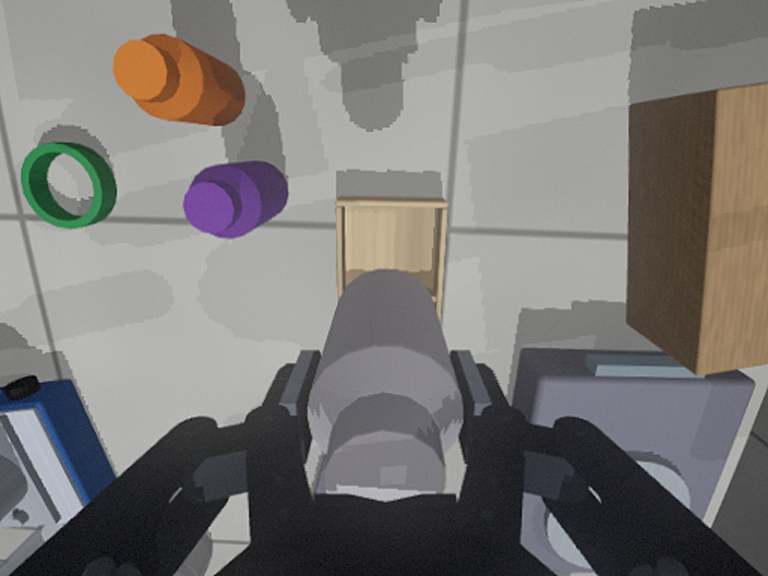

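>>> apply_moves(deltas=[0,0.002,0.04,0,0,0,0.035,0,0.002,0.085,0,0,0,0.035,0,0.002,0.12,0,0,0,0.035,0,0.002,0.145,0,0,0,0.035,0,0.002,0.158,0,0,0,0.035,0,0.002,0.162,0,0,0,0.035,0,0.002,0.162,0,0,0,0.035,0,0.002,0.162,0,0,0,0.035])

```text
clock: 43.55
tool_pos: [0.4048, 0.3871, 0.0582]
eef_rot: [-180.0, -0.0, -178.2]
ft_force: [-0.0, 0.0, -0.4]
finger_gap: 0.0493
```

```bash
python3 - <<'E'
from m import *
c=load("bb","wrist")
side(P(c,"rack",[(336,200),(448,202)],.032)[:2])
E
python3 snap.py cc wrist
```

```text
rack [[0.3633, 0.3442], [0.3619, 0.4333]] mean [0.3626 0.3888]
   L 0.0891 ang 90.9
   L 0.0891 ang -89.1
43.6 [0.4048 0.3873 0.0583] [-179.96   -0.   -178.16] [-0.1 -0.4 -1.4] 0.049588571363692366 [ 44.  26. -19.  45.  -0.  42.]
```

View pics/cc_wrist_x.png

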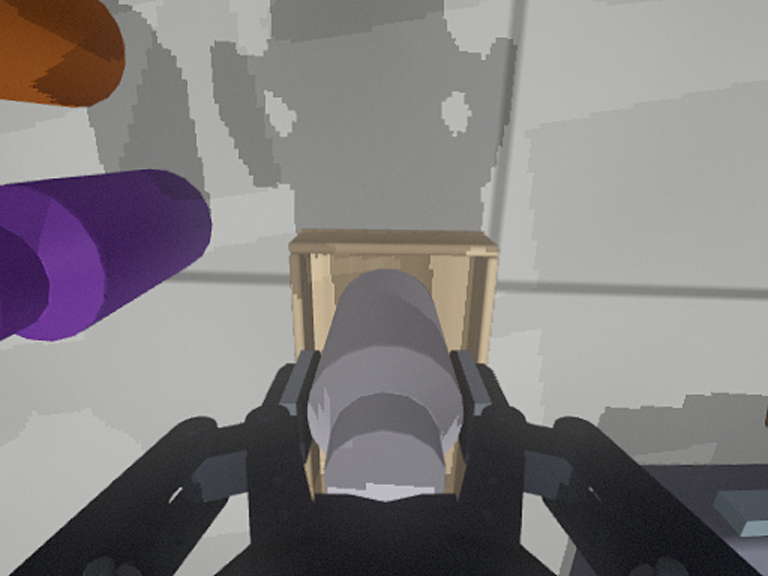

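Centred in the near cell. Release, rise, and move off towards the middle for a final look.

>>> apply_moves(deltas=[0,0,0.001,0,0,0,0.035,0,0,0.001,0,0,0,0.035,0,0,0.001,0,0,0,0.07,0,0,0.001,0,0,0,0.07,0,0,0.001,0,0,0,0.07,0,0,-0.03,0,0,0,0.07,0,0,-0.07,0,0,0,0.07,0,0,-0.12,0,0,0,0.07,0,0,-0.17,0,0,0,0.07,0,0,-0.22,0,0,0,0.07,0,0,-0.25,0,0,0,0.07,0,0,-0.25,0,0,0,0.07])

```text
clock: 44.8
tool_pos: [0.4067, 0.3894, 0.3139]
eef_rot: [179.6, 0.4, -178.1]
ft_force: [0.4, -0.1, 0.6]
finger_gap: 0.0697
```

>>> apply_moves(deltas=[0,-0.045,0,0,0,0,0.085,0,-0.09,0,0,0,0,0.085,0,-0.135,0,0,0,0,0.085,0,-0.18,0,0,0,0,0.085,0,-0.225,0,0,0,0,0.085,0,-0.27,0,0,0,0,0.085,0,-0.315,0,0,0,0,0.085,0,-0.36,0,0,0,0,0.085,0,-0.37,0,0,0,0,0.085,0,-0.37,0,0,0,0,0.085,0,-0.37,0,0,0,0,0.085])

```text
clock: 45.9
tool_pos: [0.4185, 0.0202, 0.3111]
eef_rot: [179.6, 0.4, -178.1]
ft_force: [0.6, 0.0, -1.1]
finger_gap: 0.0853
```

```bash
python3 snap.py dd wrist top side
```

```text
46.05 [0.4186 0.0209 0.3114] [ 179.62    0.42 -178.02] [-0.6 -0.1  0.5] 0.08495439528434892 [  3.   3. -11.  76.   0.   1.]
```

View pics/dd_wrist_x.png

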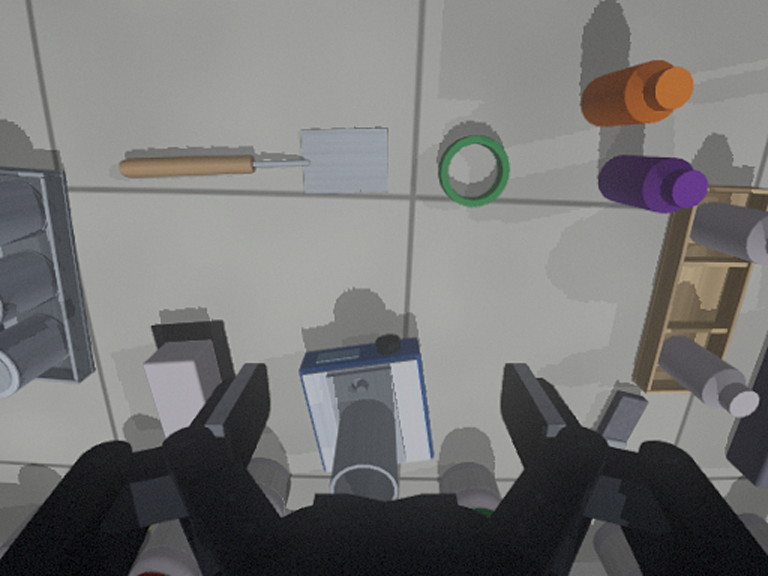

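View pics/dd_side_x.png

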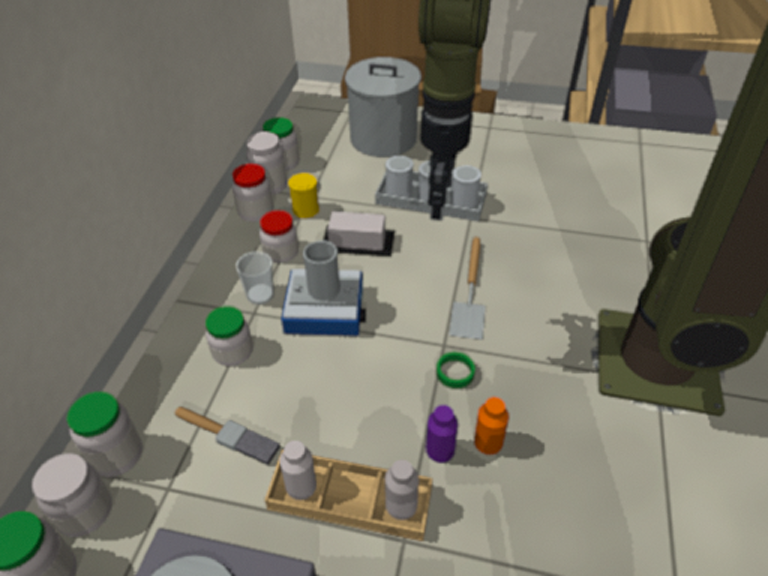

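View pics/dd_top.png

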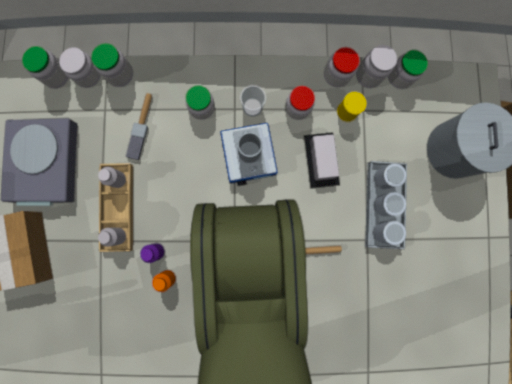

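```bash
python3 - <<'E'
from m import *
c=load("dd","top"); crop(c["color"],205,110,285,190,8,"pics/dd_c.png")
A=onz(c,[(394.5,175),(394.5,204),(394,233)],.09)[:,:2]; print("tins",A.round(3)); 
B=onz(c,[(107.5,176),(108,237)],.117)[:,:2]; print("bottles",B.round(3))
print("cup rim",onz(c,[(249.5,147.5)],.16).round(4))
E
```

```text
tins [[ 0.568 -0.391]
 [ 0.488 -0.388]
 [ 0.409 -0.384]]
bottles [[0.563 0.38 ]
 [0.404 0.375]]
cup rim [[0.6281 0.008  0.16  ]]
```

View pics/dd_c.png

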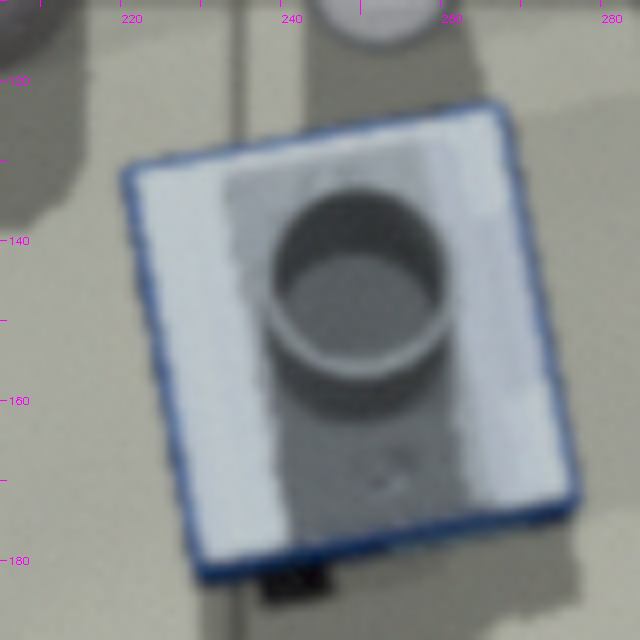

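```bash
python3 - <<'E'
from m import *
c=load("dd","top")
print(onz(c,[(249.4,144.8)],.16))
print("foot corners",onz(c,[((x+.5)/8-.5+205,(y+.5)/8-.5+110) for x,y in [(222,176),(425,140),(474,505),(288,548)]],.058).round(4))
w=load("p","wrist"); P(w,"rim",[(386,344)],.16);P(w,"pin",[(385,253)],.066)
crop(w["color"],205,140,310,265,6 if 0 else 5,"pics/p_c.png")
E
```

```text
[[0.63496273 0.00822235 0.16      ]]
foot corners [[ 0.6937  0.0545  0.058 ]
 [ 0.7067 -0.0165  0.058 ]
 [ 0.5778 -0.0327  0.058 ]
 [ 0.563   0.0316  0.058 ]]
rim [[0.6397, 0.0086]] mean [0.6397 0.0086]
pin [[0.5902, -0.0011]] mean [ 0.5902 -0.0011]
```

View pics/p_c.png

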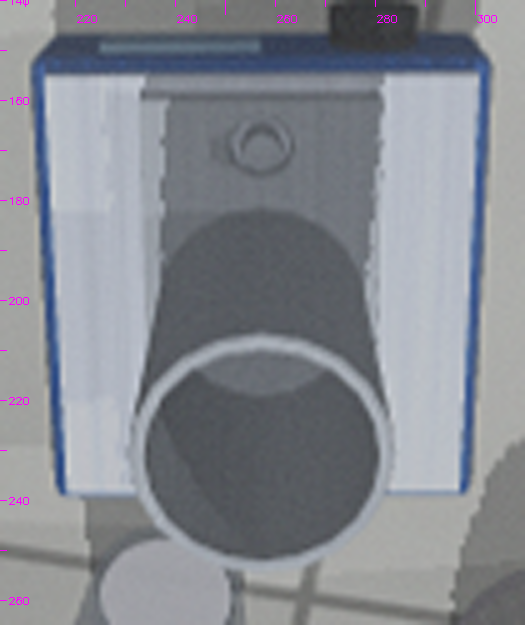

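```bash
python3 -c "
from h import *
print(delta([.60,.01,.34],[180,0,190]))"
```

```text
(array([-0.1811, -0.0169, -0.0274]), array([ 0.0062,  0.0079, -0.1399]))
```

```bash
python3 - <<'E'
from m import *
d=load("dd","top")["color"].astype(int)
for t in("p","s","v","w"):
    a=load(t,"top")["color"].astype(int)
    print(t,np.abs(a-d)[125:180,220:280].max(2).max(),np.abs(a-d)[135:170,232:265].mean().round(2))
E
```

```text
p 171 45.82
s 72 11.28
v 76 12.86
w 22 10.91
```

>>> apply_moves(deltas=[-0.045,-0.004,-0.01,0.002,0.002,-0.04,0.085,-0.09,-0.008,-0.02,0.004,0.004,-0.08,0.085,-0.135,-0.013,-0.027,0.006,0.008,-0.14,0.085,-0.18,-0.017,-0.027,0.006,0.008,-0.14,0.085,-0.181,-0.017,-0.027,0.006,0.008,-0.14,0.085,-0.181,-0.017,-0.027,0.006,0.008,-0.14,0.085,-0.181,-0.017,-0.027,0.006,0.008,-0.14,0.085])

```text
clock: 46.75
tool_pos: [0.599, 0.011, 0.3395]
eef_rot: [180.0, -0.1, -169.9]
ft_force: [-0.7, -0.0, 0.6]
finger_gap: 0.0849
```

```bash
python3 snap.py ee wrist; python3 - <<'E'
from m import *
w=load("ee","wrist"); crop(w["color"],200,110,320,240,5,"pics/ee_c.png")
E
```

```text
46.8 [0.5988 0.0108 0.34  ] [ 1.7998e+02 -2.0000e-02 -1.6992e+02] [-0.6 -0.2  0.5] 0.0848182170575928 [ 1. 22. 18. 86.  0. -9.]
```

View pics/ee_c.png

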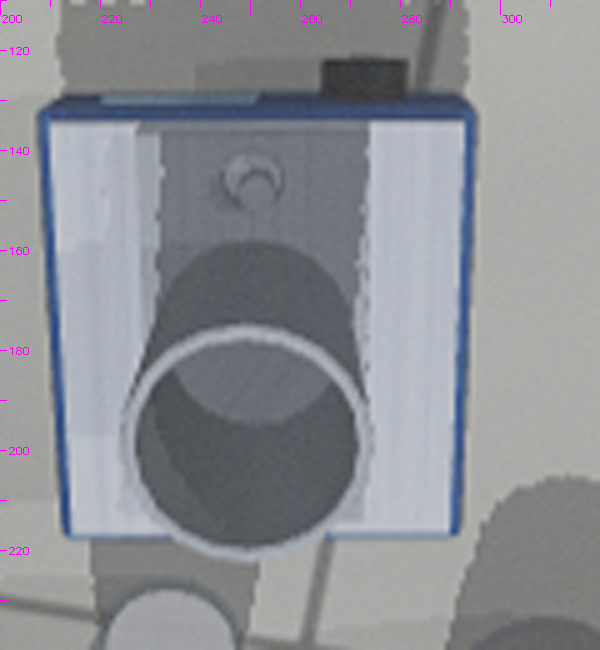

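View pics/ee_wrist_x.png

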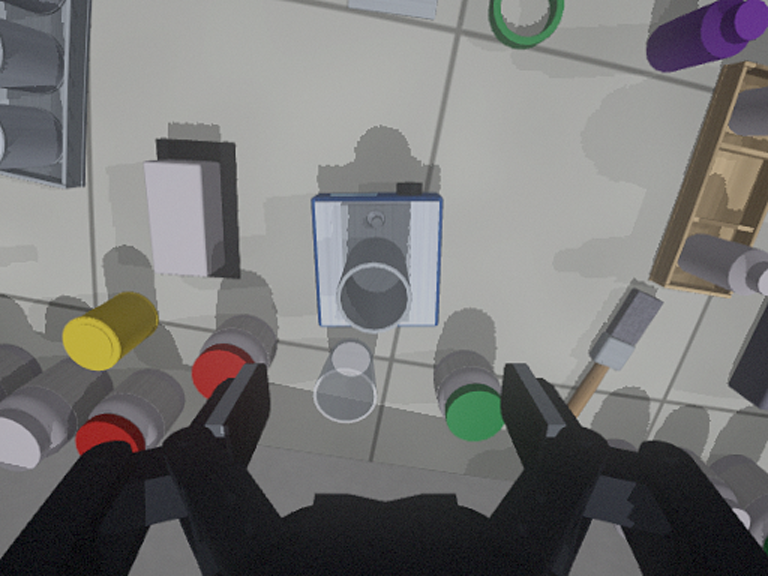

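```bash
python3 - <<'E'
from m import *
w=load("ee","wrist")
h=P(w,"hole",[(253,182)],.058,5,200,110);p=P(w,"pin",[(257,186)],.066,5,200,110);print((h-p).round(4))
P(w,"rim",[(246,441)],.16,5,200,110)
P(w,"foot near edge",[(137,132),(370,131)],.058,5,200,110)
P(w,"stir near edge",[(44,116),(472,116)],.05,5,200,110)
P(w,"cup inner floor",[(252,380)],.058,5,200,110)
side(P(w,"stir far",[(67,536),(458,534)],.05,5,200,110))
E
```

```text
hole [[0.5901, -0.0017]] mean [ 0.5901 -0.0017]
pin [[0.5897, -0.0003]] mean [ 5.897e-01 -3.000e-04]
[[ 0.0003 -0.0014 -0.008 ]]
rim [[0.6375, 0.0069]] mean [0.6375 0.0069]
foot near edge [[0.581, -0.0394], [0.5683, 0.0311]] mean [ 0.5747 -0.0041]
stir near edge [[0.5822, -0.0694], [0.5591, 0.0622]] mean [ 0.5707 -0.0036]
cup inner floor [[0.6537, 0.0088]] mean [0.6537 0.0088]
stir far [[0.723, -0.0445], [0.6988, 0.0881]] mean [0.7109 0.0218]
   L 0.1348 ang 100.3
   L 0.1348 ang -79.7
```

```bash
python3 -c "
from plant import robot
print(robot.sign_off(), robot.read_state()['clock'])"
```

```text
the job is handed in; nothing more can be done
the job is handed in; nothing more can be done
```

I finished the job and handed it in at about 47 s of the 210 s allowed. `sign_off` gives no verdict.

**What I did, in order**
1. Moved the tin from the riser block into the tin tray.
2. Moved the riser block onto the mat, in line with it.
3. Seated the cup on the stirrer, with the pin checked centred in its hole before the last 4 mm.
4. Put the other two tins in the tray.
5. Put both white bottles in the two end cells of the rack. Only two white bottles were on the bench.

**Last checks**
- **Tins:** all three stand in a row on the tray's centre line, about 79 mm apart, at x ≈ 0.409, 0.488 and 0.568.
- **Bottles:** both are upright, one to a cell. The top camera put them about 10 mm lower in y than I placed them. At those readings they are still within the allowed range.
- **Riser block:** measured after placing, it was within about 3 mm of the mat centre and 1° of its line. It looked unchanged in the final pictures.
- **Cup:** yaw is 10.2° against 10.0° for the stirrer, the foot looks flat, and a pin shows through the one hole that can be seen.
- **Gripper:** clear of everything at hand-in.
- **Other things on the bench:** the pictures show no visible movement of the bystanders or look-alikes.

**Where the checks disagreed**
- **Cup position:** right after release the cup rim measured within about 1.5 mm of the stirrer centre. The last wrist view put the cup 3–4 mm off, mostly toward the robot, and the top camera about 6 mm before allowing for the 2–3 mm it usually reads low.
- **Why I left it:** it may have been nudged within the play of its pins. That play is 3 mm and the limit is 6 mm, so I did not handle it again.

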